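# Unlink the day boxes and sort the full from the empty

## Robot

A 6-joint arm with a two-finger parallel gripper is mounted at the origin on the work surface. World frame = base frame: x ahead of the robot, y to its left, z up, the work surface at z = 0. Lengths are in mm, angles in rad, forces in N, time in s.
With the tool pointing down it reaches from about 400 to 925 mm from the base axis. Payload 12.5 kg.
Tool frame: the origin (TCP) lies at the centre of the arm's flange, where the gripper is bolted on; the fingertips stand 190 mm ahead of it and the grasp point (between the pads) lies 171 mm ahead of it; z points along the fingers, y is the direction in which the jaws open and shut (so a half turn about z gives the same grasp; the last joint's range is limited). The gripper opens to 95 mm and grips with 3 to 60 N. Pads are 20 mm wide; open, the fingers measure 119 mm over their backs; the gripper's body (75 mm by 180 mm) begins 59 mm behind the grasp point.
Start: joints at [1.166, 0.491, 1.559, -0, 1.092, -0.106], TCP at [183.96, 597.314, 404.761] pointing down, gripper open.
Joint ranges: [-3.1, 3.1], [-0.84, 2.19], [0.05, 2.79], [-1.13, 4.28], [0.06, 2.93], [-2.69, 2.69]. Speed limits (rad/s): [2.22, 2.22, 2.79, 3.14, 3.14, 3.14].

## Interface

Orientations are given as [roll, pitch, yaw] about the fixed x, y, z axes, in that order (R = Rz(yaw) Ry(pitch) Rx(roll)).
In Python, from cell import env gives the robot as it stands.
- The arm moves only by the shell command python3 -m pendant 'ROWS'. ROWS is JSON, a list of rows, each an object of numbers: "x", "y", "z": the shift along the tool's x, y, z in units of 150 mm (1.0 is 150 mm); "rx", "ry", "rz": the turn, a rotation vector about the tool's x, y, z in units of 45 degrees (1.0 is 45 degrees); "jaw": the opening, from 0 (shut) to 1 (fully open). In form: [{"x": .., "y": .., "z": .., "rx": .., "ry": .., "rz": .., "jaw": ..}, ...]. A call has 1 to 10 rows; each row is the pose to reach, as a shift and turn from the pose commanded when the call began, along the tool's axes at that moment; what a row does not reach only later rows make up. A row lasts 1/8 s, in which the tool goes at most 62.5 mm and 10.7 degrees, less where a joint would pass 70% of its speed; a pose out of reach is approached as far as the arm can. A call with a number of a shift or a turn outside -1 to 1 is refused whole. A call with a gripper value outside its range is refused whole. The fingers move at their own pace and stop on an object; the grip force is fixed at half the most. Time passes only in rows, so rows that repeat a pose let the fingers close. It gives the time, the measured TCP pose, the force and the opening at its end, in the units of the state.
- env.state(): the state, without advancing time (a new reading comes with each control period).
- env.read_camera(name): name is "scene" or "top"; returns a dict with "img" (420x560x3 uint8, red, green, blue), "fx", "fy", "cx", "cy" (pixels), "rvec" (rotation vector, rad) and "tvec" (3), from world to camera coordinates, as OpenCV has them. Camera axes: x right, y down, z forward; pixel columns grow to the right and rows downward; lengths in mm; the calibration is good to about 2 mm. A picture is of the moment at which its call begins. There is no depth.
- env.job_done(): hands the job in, once; it reports no verdict.
The state is a dict: "t": time; "joints": joint angles; "qvel": joint speeds; "tau": joint torques, N m; "eef_pos": TCP position; "tcp_rot": TCP orientation; "ft_force": force on the tool from outside, world axes, zero at the start; "moment": the same for the moment, N m; "opening": opening from 0.0 (shut) to 1.0 (fully open).
Only numpy, scipy, OpenCV 4.12 (cv2) and the standard library are available. Lean on these libraries where they do the work, as an engineer would, in place of code of your own. Each camera call takes 0.05 s, during which the arm holds its last target.

## Task

Unlink every day box from the lime-green organizer, each time pushing the forked wedge tool (never the fingers) down over the spring bar so that the bar stays pressed back while you lift the box out; do not wrench out a box that is still linked. Feel the weight of each box: stand the full, heavy ones upright in the aluminium tray to have their missed doses checked, and the empty, light ones upright in the grey wash tub. When all are sorted put the forked tool back upright in its holder, and do not disturb the two brown bottles and the glass measuring cup.

Things in the scene. Friction and masses are not known exactly. Their poses are not given: they have to be found in the camera images.
- organizer: lime-green fixed organizer base, floor plate 178 (x) x 380 (y) x 6 mm, origin at table level. Four bays in a row along y (see bay_1 to bay_4). A box stands on the floor plate, turned like the organizer, between cradle walls 20 mm high with 1.5 mm play. Beyond it, towards +x, an 8 mm thick spring bar lies along x at z = 48 mm; pressing its collar towards +x draws its tip out of the box's eye.
- fork: grey forked wedge tool, upright, 115 tall, 20 (x) x 30 (y) mm, 70 g; origin at the centre, at the level of the tine tips. Two tines 8 wide, 14 apart in y. Their -x face (x = -10) is flat; their +x face slopes from 4 mm thick at the tips (x -10 to -6) to the full 20 mm at 30 mm up. Handle 20 x 30 mm from the crotch up to the top.
- fork_grip (a point): where to hold the fork: centre of the handle, 95 mm above the tips; pinch it across the 20 mm (x) or the 30 mm (y)
- fork_crotch (a point): crotch between the tines, 40 mm above the tips. Use: fork turned like the organizer, its origin 6 to 7 mm on the +x side of the bay point (flat face 1 to 2 mm off the cheek plate), tines either side of the bar; push straight down (8 to 20 N) till the crotch rests on the bar, tips 12 mm over the table. The collar is then wedged back 10 mm and the fork stays put when let go.
- holder: fixed white holder for the fork, 60 x 60 mm foot with a square cup 52 mm tall; origin at table level under its centre, x axis = the fork's x axis at the start
- holder_in (a point): point on the holder's inner floor (6 mm above the table) at its centre, where the fork's origin stands. The cup's inside is 26 (x) x 36 (y) mm, 46 mm deep
- tray: loose aluminium tray 190 (x) x 170 (y) x 16 mm high, walls and floor 4 mm, origin at the centre of the underside; 0.5 kg. Two boxes stand in it side by side along y (at y = -37 and +37 mm)
- tub: loose low grey plastic wash tub 198 (x) x 174 (y) x 34 mm high with a rim lip 206 x 182, walls and floor 4 mm, origin at the centre of the underside; 0.5 kg. Two boxes stand in it side by side along y (at y = -37 and +37 mm). Tray and tub lie on the left and right of the organizer, either way round
- box_a: opaque lime-green day box with shut white lid (all look alike, some absent). Body 60 (x) x 40 (y) x 60 (z) mm, origin at the centre of its underside. A tongue (24 wide, 26 to 34 mm up) runs from its +x face to x = 66 and ends in an eye (x 58 to 66, 26 wide, top 56 mm up; hole 14 x 16 centred 42 mm up). Full: about 240 g; empty: about 60 g (+-20 %). Only weight tells; the letter does not.
- box_b: day box like box_a. At the start each box stands in one of the four bays, in any order, its +x axis and eye towards the bar, which links it. Grip the body across y.
- box_c: day box like box_a
- box_d: day box like box_a
- bar_1 (a joint): travel (m) of spring bar 1: 0 = sprung out, its tip in the box's eye, so the box cannot be lifted; up to 0.014 = pressed towards the organizer's +x. From about 0.008 the box lifts straight out. Spring 2.5 N at 0, 5 N at 0.010; it springs back when freed.
- bar_2 (a joint): travel (m) of spring bar 2, like bar_1
- bar_3 (a joint): travel (m) of spring bar 3, like bar_1
- bar_4 (a joint): travel (m) of spring bar 4, like bar_1
- bay_1 (a point): bay 1 (organizer x = 26, y = -142.5, z = 48 mm): on the bar's axis, mid-gap. Along x from here: -5 to -11 fixed cheek plate (44 wide, top at z 66), -15 to -23 the box's eye, +5 to +11 the bar's collar (40 wide, z 37 to 59), then coil spring, +36 to +44 fixed end post (top at z 64). The box stands with its origin at x = -81 from here, z = 6 mm over the table.
- bay_2 (a point): same point of bay 2, at organizer y = -47.5 mm
- bay_3 (a point): same point of bay 3, at organizer y = 47.5 mm
- bay_4 (a point): same point of bay 4, at organizer y = 142.5 mm
- bottle_tall: closed brown bottle, 52 mm across, 120 mm tall, origin under its centre; leave alone
- bottle_short: closed brown bottle, 56 mm across, 95 mm tall, origin under its centre; leave alone
- measuring_cup: glass measuring cup with a handle, 84 mm across, 95 mm tall, origin under its centre; leave alone
There are look-alikes about, which are no part of the job. Of the things like the fork, leave any that is purple or yellow; of the rest the smaller one is meant.

How it is judged (in metres and radians):
On the way, in this order (a step that is already met when the one before it is completed fails the run):
1. the forked tool, pushed over a bar, holds that bar pressed back (((value of joint bar_1 above 0.007 m and contact force between fork and bar_1 above 1 N) or (value of joint bar_2 above 0.007 m and contact force between fork and bar_2 above 1 N) or (value of joint bar_3 above 0.007 m and contact force between fork and bar_3 above 1 N) or (value of joint bar_4 above 0.007 m and contact force between fork and bar_4 above 1 N))), for 0.2 s.
2. every day box present stands upright in its place: full ones in the tray, empty ones in the tub (((x of box_a in the frame of tray between -0.085 and 0.085 m and y of box_a in the frame of tray between -0.075 and 0.075 m and z of box_a in the frame of tray below 0.012 m and angle between box_a's own z axis and vertical below 0.2 rad and linear speed of box_a below 0.03 m/s and contact force between box_a and tray above 1.4 N) or (x of box_a in the frame of tub between -0.085 and 0.085 m and y of box_a in the frame of tub between -0.075 and 0.075 m and z of box_a in the frame of tub below 0.012 m and angle between box_a's own z axis and vertical below 0.2 rad and linear speed of box_a below 0.03 m/s and contact force between box_a and tub between 0.2 and 1.4 N)) and ((x of box_b in the frame of tray between -0.085 and 0.085 m and y of box_b in the frame of tray between -0.075 and 0.075 m and z of box_b in the frame of tray below 0.012 m and angle between box_b's own z axis and vertical below 0.2 rad and linear speed of box_b below 0.03 m/s and contact force between box_b and tray above 1.4 N) or (x of box_b in the frame of tub between -0.085 and 0.085 m and y of box_b in the frame of tub between -0.075 and 0.075 m and z of box_b in the frame of tub below 0.012 m and angle between box_b's own z axis and vertical below 0.2 rad and linear speed of box_b below 0.03 m/s and contact force between box_b and tub between 0.2 and 1.4 N)) and ((x of box_c in the frame of tray between -0.085 and 0.085 m and y of box_c in the frame of tray between -0.075 and 0.075 m and z of box_c in the frame of tray below 0.012 m and angle between box_c's own z axis and vertical below 0.2 rad and linear speed of box_c below 0.03 m/s and contact force between box_c and tray above 1.4 N) or (x of box_c in the frame of tub between -0.085 and 0.085 m and y of box_c in the frame of tub between -0.075 and 0.075 m and z of box_c in the frame of tub below 0.012 m and angle between box_c's own z axis and vertical below 0.2 rad and linear speed of box_c below 0.03 m/s and contact force between box_c and tub between 0.2 and 1.4 N)) and ((x of box_d in the frame of tray between -0.085 and 0.085 m and y of box_d in the frame of tray between -0.075 and 0.075 m and z of box_d in the frame of tray below 0.012 m and angle between box_d's own z axis and vertical below 0.2 rad and linear speed of box_d below 0.03 m/s and contact force between box_d and tray above 1.4 N) or (x of box_d in the frame of tub between -0.085 and 0.085 m and y of box_d in the frame of tub between -0.075 and 0.075 m and z of box_d in the frame of tub below 0.012 m and angle between box_d's own z axis and vertical below 0.2 rad and linear speed of box_d below 0.03 m/s and contact force between box_d and tub between 0.2 and 1.4 N))), for 0.3 s.
At the end, for the whole second after the job is handed in: each box stands upright (0.2 rad) within the walls (origin within 85 x 75 mm of centre, at most 12 mm up): those weighing over 1.4 N in the tray, lighter ones in the tub; the fork stands upright in its holder (12 mm of centre, tips under 15 mm high); all still (all of step 2 and horizontal distance between fork and holder_in below 0.012 m and height (world z) of fork below 0.015 m and angle between fork's own z axis and vertical below 0.15 rad and linear speed of fork below 0.03 m/s); the robot touches nothing.
It fails at once if the two bottles or the measuring cup are disturbed (moved over 30 mm or tipped over 0.35 rad) (distance of any of bottle_tall, bottle_short, measuring_cup from where it was at the start of the episode above 0.03 m or angle between any of bottle_tall, bottle_short, measuring_cup's own z axis and vertical above 0.35 rad).
It fails at once if the fingers themselves press a spring bar (over 3 N) (contact force between the fingers and bar_1 above 3 N or contact force between the fingers and bar_2 above 3 N or contact force between the fingers and bar_3 above 3 N or contact force between the fingers and bar_4 above 3 N).
It fails at once if a box that is still linked is wrenched against its bar (over 20 N) (contact force between any of box_a, box_b, box_c, box_d and bar_1 above 20 N or contact force between any of box_a, box_b, box_c, box_d and bar_2 above 20 N or contact force between any of box_a, box_b, box_c, box_d and bar_3 above 20 N or contact force between any of box_a, box_b, box_c, box_d and bar_4 above 20 N).
Of box_a, box_b, box_c, box_d only 2 to 3 are there at a start; the rules pass over those that are not, and their reading is None.
At some moment in a run one of tray, tub may be knocked a few centimetres aside while the robot is not near it.
It also fails if it takes over 210 s, if anything falls off the work surface, if the arm or the gripper's body presses on something with over 40 N, if the wrist force passes 120 N, or if a joint passes its speed limit or range.

## Working session

There is one attempt and no reset: what is moved stays moved. The work goes in short steps, Python scripts to look and compute and a shell command to move; the robot and the scene stay as the last step left them, time stands still between calls to the robot, and variables do not carry over. Pictures are saved under pics/ and viewed, and the job is handed in when it is done.

```bash
mkdir -p pics; ls; python3 - <<'E'
from cell import env
import cv2
s=env.state()
for k in s: print(k,s[k])
for n in ("scene","top"):
    c=env.read_camera(n)
    print(n,c["fx"],c["fy"],c["cx"],c["cy"],c["rvec"],c["tvec"])
    cv2.imwrite(f"pics/{n}0.png",cv2.resize(c["img"][:,:,::-1],(800,600),interpolation=cv2.INTER_CUBIC))
E
```

```text
pics
t 0.0
joints [ 1.16641402e+00  4.91541729e-01  1.55946798e+00 -1.68909776e-06
  1.09172251e+00 -1.05572198e-01]
qvel [ 0.00015657  0.00144285  0.00087881  0.0019452  -0.00062034  0.00046807]
tau [-3.45094370e-03 -6.12652659e+01 -2.58173597e+01  6.90675876e-02
  4.83289815e-02 -8.26741052e-05]
eef_pos [183.93382063 597.27552265 404.16632881]
tcp_rot [-3.14045927e+00 -1.18594270e-04  2.84278326e+00]
ft_force [-0.17970816 -0.48454666 -0.57580298]
moment [0.02857569 0.02530112 0.0205265 ]
opening 0.9971835338923533
scene 442.59162358300887 442.59162358300887 273.87071193449367 209.71401793081347 [ 0.72065758  2.42268374 -1.3749842 ] [ 536.60155737 -107.11778418 1401.35557957]
top 398.4824448471381 398.4824448471381 273.14696890375865 206.7762227604132 [ 2.20954234 -2.16590937  0.05564748] [  -1.56425136  648.52955407 1198.41233162]
```

View pics/top0.png

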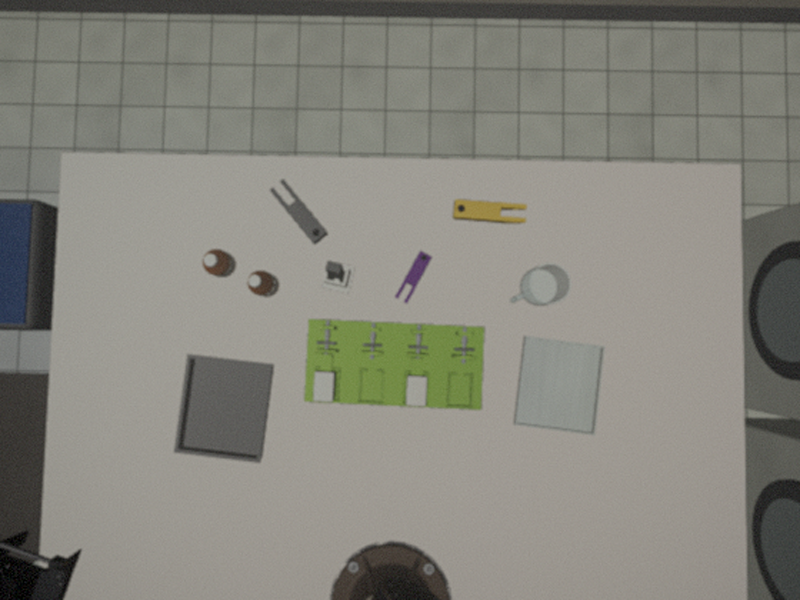

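View pics/scene0.png

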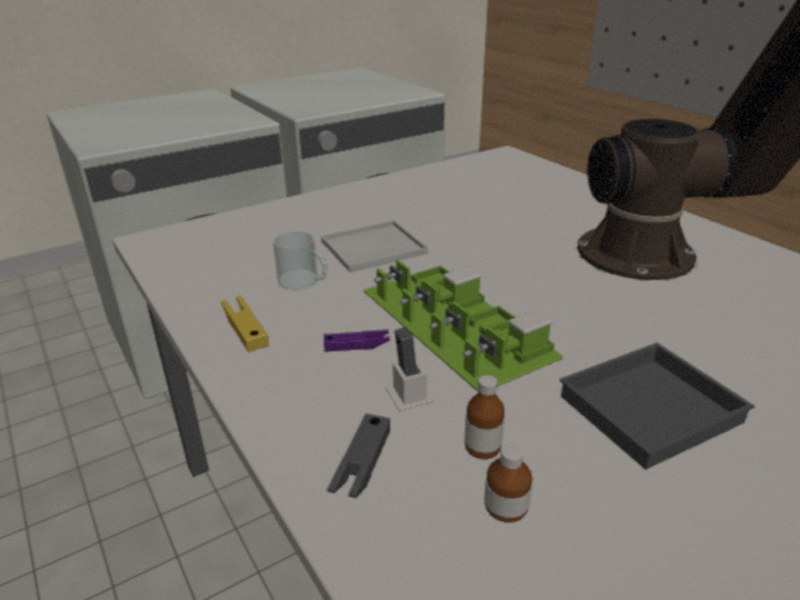

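The top view shows the lime organizer at about (395,363). White-lidded boxes stand in its leftmost bay (324,386) and third bay (416,390), so bay 4 and bay 2. The tub is at (225,407), the tray at (560,385) and the holder at (337,272).

Fork candidates in the top view:
- **Small grey, upright in the holder:** (335,270)
- **Large grey, lying:** (300,212)
- **Purple:** (414,277)
- **Yellow:** (490,211)

I choose the one in the holder and will check it in a close crop.

```bash
cat > h.py <<'E'
import numpy as np, cv2
from cell import env
def cam(n):
    c=env.read_camera(n); c["K"]=np.array([[c["fx"],0,c["cx"]],[0,c["fy"],c["cy"]],[0,0,1.]])
    c["R"]=cv2.Rodrigues(np.array(c["rvec"],float))[0]; c["t"]=np.array(c["tvec"],float); return c
def unp(c,uv,z):
    uv=np.atleast_2d(uv).astype(float)
    d=np.c_[(uv[:,0]-c["cx"])/c["fx"],(uv[:,1]-c["cy"])/c["fy"],np.ones(len(uv))]@c["R"]
    o=-c["R"].T@c["t"]; return o+d*((z-o[2])/d[:,2])[:,None]
def proj(c,P):
    return cv2.projectPoints(np.atleast_2d(P).astype(float),np.array(c["rvec"],float),c["t"],c["K"],None)[0][:,0]
def tri(c1,p1,c2,p2):
    P=[c["K"]@np.c_[c["R"],c["t"]] for c in (c1,c2)]
    X=cv2.triangulatePoints(P[0],P[1],np.array(p1,float).reshape(2,1),np.array(p2,float).reshape(2,1)); return (X[:3]/X[3]).ravel()
def crop(c,x0,y0,x1,y1,s,f,pts=None):
    im=cv2.resize(c["img"][y0:y1,x0:x1,::-1],None,fx=s,fy=s,interpolation=cv2.INTER_CUBIC)
    if pts is not None:
        for u,v in pts: cv2.circle(im,(int(round((u-x0+.5)*s)),int(round((v-y0+.5)*s))),2,(0,0,255),-1)
    cv2.imwrite(f,im)
E
python3 - <<'E'
from h import *
c=cam("top"); s=cam("scene")
hsv=cv2.cvtColor(c["img"],cv2.COLOR_RGB2HSV)
m=cv2.inRange(hsv,(30,90,60),(50,255,255))
m[:, :]=m
cn=max(cv2.findContours(cv2.morphologyEx(m,cv2.MORPH_CLOSE,np.ones((9,9))),0,2)[0],key=cv2.contourArea)
r=cv2.minAreaRect(cn); b=cv2.boxPoints(r); print(r); print(unp(c,b,6))
crop(c,200,215,345,295,5.5,"pics/top_c.png")
crop(s,240,165,400,290,5,"pics/sc_c.png")
E
```

```text
((275.8348388671875, 254.55043029785156), (122.93685913085938, 57.00813674926758), 2.6630008220672607)
[[ 420.78091219  190.53095555    6.        ]
 [ 594.9152837   187.40447013    6.        ]
 [ 584.94361435 -190.9686861     6.        ]
 [ 411.42061881 -184.72906951    6.        ]]
```

View pics/top_c.png

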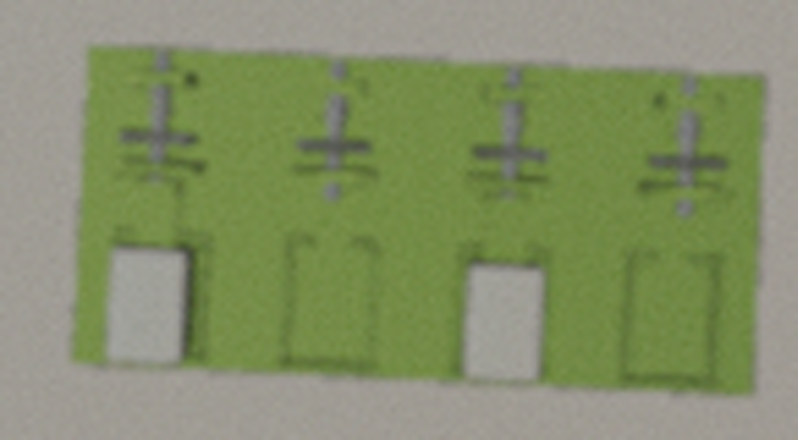

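View pics/sc_c.png

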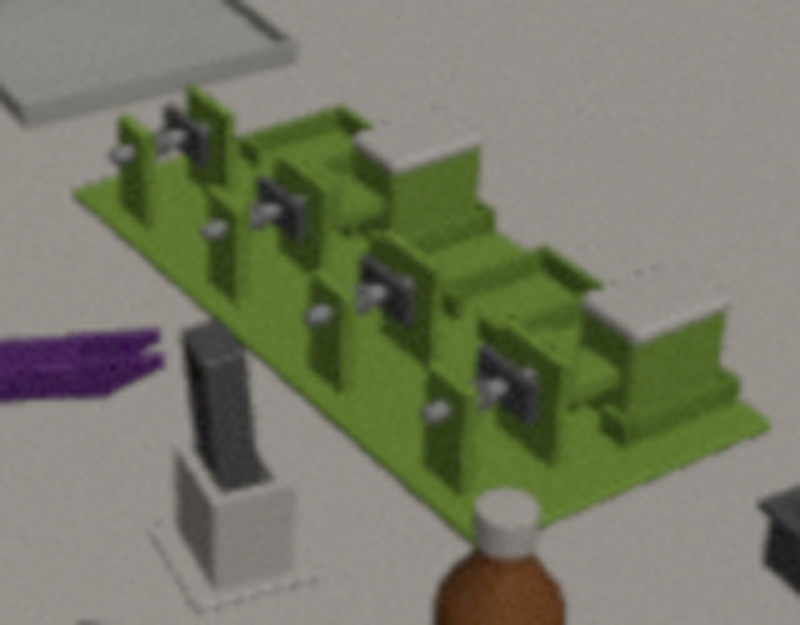

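The crop confirms the choice: the small grey fork stands in the white holder, next to the purple look-alike, and boxes stand in bays 2 and 4. Next I fit the organizer pose and measure the holder, tray and tub.

```bash
cat > org.py <<'E'
from h import *
from scipy.optimize import least_squares
from scipy.ndimage import map_coordinates
def place(p,L):
    c,s=np.cos(p[2]),np.sin(p[2]); L=np.atleast_2d(L).astype(float)
    return np.c_[p[0]+c*L[:,0]-s*L[:,1],p[1]+s*L[:,0]+c*L[:,1],L[:,2]]
E
python3 - <<'E'
from org import *
c=cam("top"); s=cam("scene")
def g(c):
    i=c["img"].astype(float); return cv2.GaussianBlur(i[:,:,1]-i[:,:,2],(0,0),0.8)
# edge samples
def samp(a,b,n=40,lo=.05,hi=.95):
    t=np.linspace(lo,hi,n)[:,None]; return np.array(a)*(1-t)+np.array(b)*t
z=6;A=(-89,-190,z);B=(89,-190,z);C=(89,190,z);D=(-89,190,z)
def edges(c,p,L):
    # subpixel crossing positions for samples, along image normal
    G=g(c); P=proj(c,place(p,L)); d=P[-1]-P[0]; n=np.array([-d[1],d[0]])/np.hypot(*d)
    k=np.arange(-5,5.01,.1); out=[]
    for q in P:
        v=map_coordinates(G,[q[1]+k*n[1],q[0]+k*n[0]],order=1); gr=np.abs(np.gradient(v)); gr[gr<.5*gr.max()]=0
        out.append((k*gr).sum()/gr.sum())
    return P,n,np.array(out)
p=np.array([502.9,0.6,-.026])
for ncam in ("top","both"):
  p=np.array([502.9,0.6,-.026])
  for it in range(8):
    rows=[];res=[]
    for cc,ES in ((c,[(A,B),(B,C),(C,D),(D,A)]),(s,[(A,B)] and [(B,C),(C,D)])):
        if ncam=="top" and cc is s: continue
        for a,b in ES:
            L=samp(a,b); P,n,e=edges(cc,p,L)
            J=np.array([((proj(cc,place(p+dd,L))-P)/1e-3)@n for dd in np.eye(3)*1e-3]).T
            rows.append(J);res.append(e)
            if it==7: print(ncam,np.median(e).round(2),e.std().round(2))
    J=np.vstack(rows);r=np.concatenate(res); w=np.abs(r-np.median(r))<2
    p=p+np.linalg.lstsq(J[w],r[w],rcond=None)[0]
  print(ncam,p)
np.save("org.npy",p)
pts=[]
for y in (-142.5,-47.5,47.5,142.5):
    pts+=[(26-5,y-22,66),(26-5,y+22,66),(26+36,y,48),(26+5,y-20,59),(26+5,y+20,59)]
    if y in(-47.5,142.5):pts+=[(26-81+a,y+b,66) for a in(-30,30) for b in (-20,20)]
W=place(p,pts)
crop(c,200,215,345,295,5.5,"pics/top_o.png",proj(c,W))
crop(s,240,165,400,290,5,"pics/sc_o.png",proj(s,W))
crop(c,220,165,260,215,12,"pics/top_h.png")
crop(s,260,215,320,295,7,"pics/sc_h.png")
E
```

```text
top -0.54 0.08
top -0.4 1.0
top -0.46 0.3
top -0.36 0.17
top [ 5.02935997e+02  4.58044092e-01 -2.39391056e-02]
both -0.49 0.08
both -0.54 0.97
both -0.46 0.31
both -0.22 0.14
both 0.29 0.18
both 2.52 2.04
both [ 5.03388570e+02  5.04238919e-01 -2.57725111e-02]
```

View pics/top_o.png

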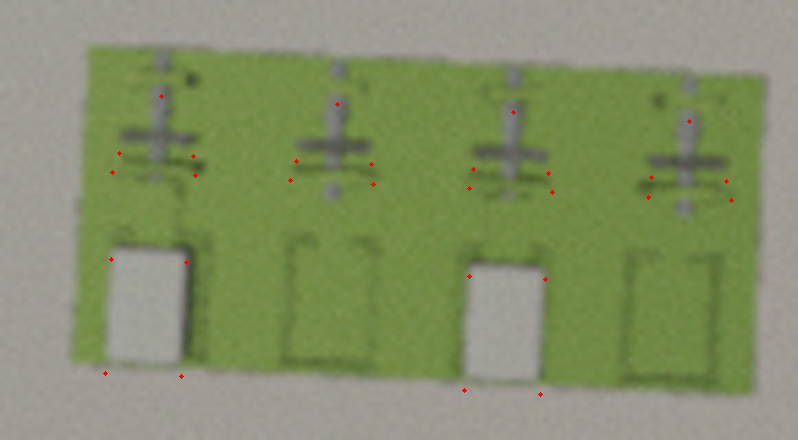

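View pics/sc_o.png

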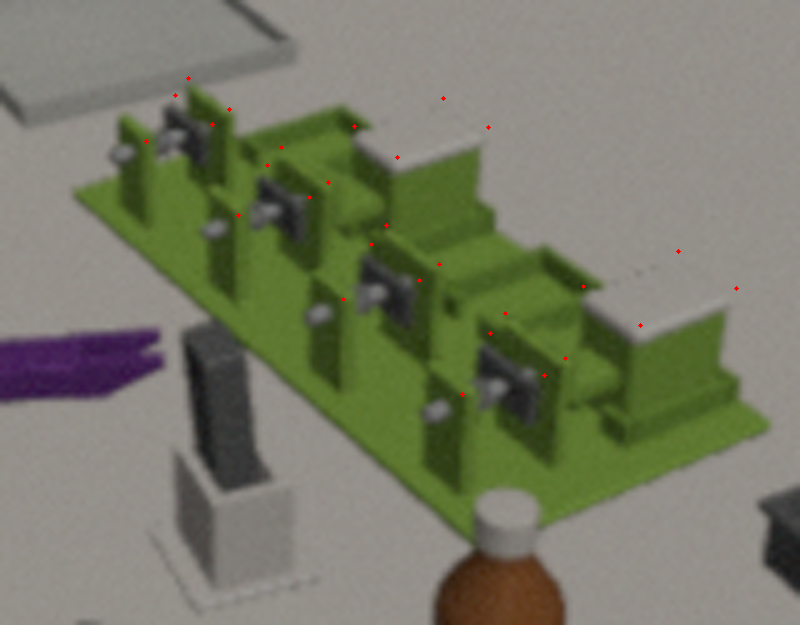

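View pics/top_h.png

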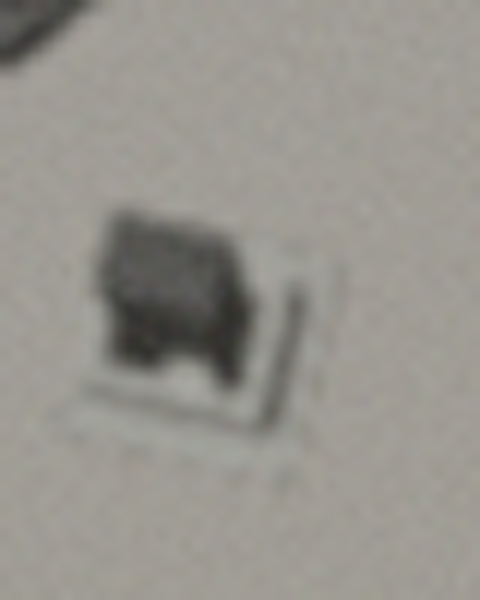

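View pics/sc_h.png

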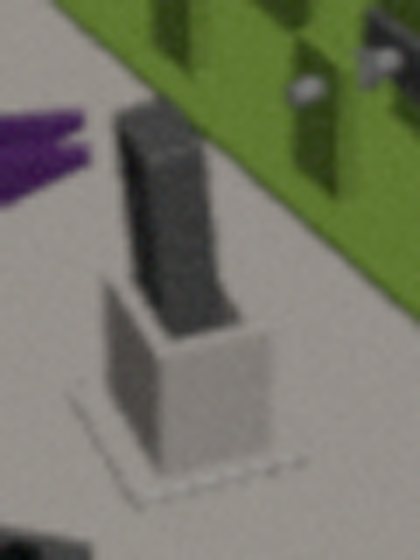

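The plate edges fit, but the tall features lie about 7–8 mm further +x than predicted in both views. The plate is therefore probably not centred on the organizer's origin, so I'll fit to the lids and collars instead.

```bash
python3 - <<'E'
from org import *
c=cam("top"); s=cam("scene"); p=np.load("org.npy")
i=c["img"].astype(float); G=i[:,:,1]-i[:,:,2]
hsv=cv2.cvtColor(c["img"],cv2.COLOR_RGB2HSV)
# lids: low saturation bright inside organizer
for y in (-47.5,142.5):
    q=proj(c,place(p,[(-47,y,66)]))[0]
    x0,y0=(q-[11,15]).astype(int); sub=i[y0:y0+30,x0:x0+22]
    sub=cv2.resize(sub,None,fx=8,fy=8,interpolation=cv2.INTER_CUBIC)
    m=((sub[:,:,1]-sub[:,:,2]<30)&(sub.min(2)>100)).astype(np.uint8)
    cs=[k for k in cv2.findContours(m,0,2)[0]]
    cc=min(cs,key=lambda k:np.linalg.norm(np.array(cv2.minAreaRect(k)[0])-[88,120])+1e3*(cv2.contourArea(k)<3000))
    r=cv2.minAreaRect(cc); b=(cv2.boxPoints(r)+.5)/8-.5+[x0,y0]
    W=unp(c,b,66); print("lid",y,r[1],r[2]); ctr=W.mean(0); 
    d=ctr[:2]-p[:2]; cs_,sn=np.cos(p[2]),np.sin(p[2]); print("ctr",ctr,"local",d@[cs_,sn],d@[-sn,cs_]); print(W.round(1))
def show(dx,tag):
    pts=[]
    for y in (-142.5,-47.5,47.5,142.5):
        pts+=[(26-5,y-22,66),(26-5,y+22,66),(26+44,y,48),(26+11,y-20,59),(26+11,y+20,59)]
        if y in(-47.5,142.5):pts+=[(26-81+a,y+b,66) for a in(-30,30) for b in (-20,20)]
    L=np.array(pts,float); L[:,0]+=dx; W=place(p,L)
    crop(c,200,215,345,295,5.5,f"pics/top_o{tag}.png",proj(c,W)); crop(s,240,165,400,290,5,f"pics/sc_o{tag}.png",proj(s,W))
show(8,"b")
E
```

```text
lid -47.5 (190.0, 175.0) 90.0
ctr [449.36165667 -43.43819985  66.        ] local -52.876590012247746 -45.320100892995086
[[482.9 -11.   66. ]
 [484.3 -74.7  66. ]
 [415.8 -75.8  66. ]
 [414.5 -12.3  66. ]]
lid 142.5 (191.0, 175.0) 90.0
ctr [454.24123165 145.89811491  66.        ] local -52.87776760426678 144.07908162500672
[[488.1 178.8  66. ]
 [489.4 114.9  66. ]
 [420.4 113.1  66. ]
 [419.1 176.8  66. ]]
```

View pics/top_ob.png

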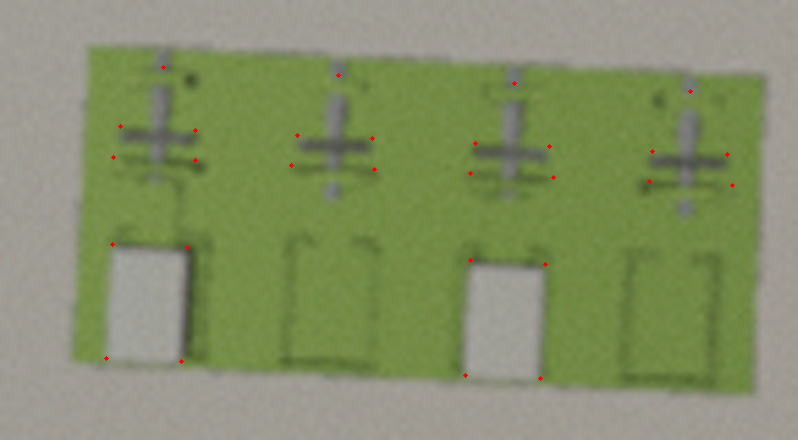

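View pics/sc_ob.png

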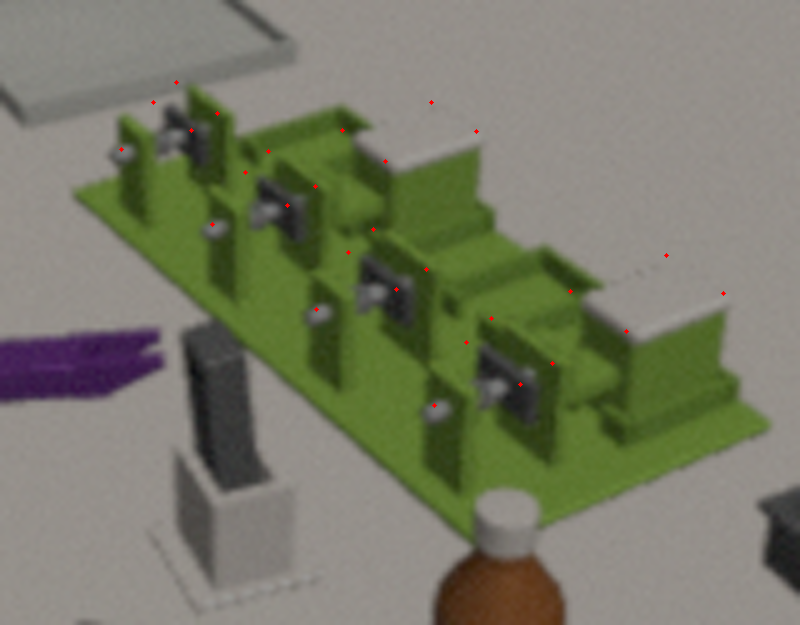

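Offset +8 matches the posts in both views; the lids suggest about +6. Relative visual servoing will settle it. Next I measure the holder and fork poses, the tray and tub, and their overlays.

```bash
python3 - <<'E'
from org import *
c=cam("top"); s=cam("scene")
f=lambda *P:(np.array(P,float)+.5)/12-.5+[220,165]
print("foot",unp(c,f((65,420),(290,487),(342,262)),3).round(1))
print("cup rim corners",unp(c,f((85,388),(265,432),(303,285)),52).round(1))
print("fork top",unp(c,f((118,210),(240,232),(245,300),(100,285)),121).round(1))
g=lambda *P:(np.array(P,float)+.5)/7-.5+[260,215]
print("scene foot",unp(s,g((78,388),(140,505),(302,462)),3).round(1))
print("scene cup",unp(s,g((107,280),(162,352),(268,325)),52).round(1))
print("scene forktop",unp(s,g((117,115),(135,150),(202,140)),121).round(1))
for n,x0,y0,x1,y1 in(("tub",115,240,200,330),("tray",350,225,430,310)): crop(c,x0,y0,x1,y1,6,f"pics/{n}.png")
E
```

```text
foot [[668.9 161.4   3. ]
 [652.7 102.8   3. ]
 [711.3  90.8   3. ]]
cup rim corners [[673.3 150.3  52. ]
 [663.2 105.3  52. ]
 [700.   96.7  52. ]]
fork top [[709.7 135.  121. ]
 [705.  106.2 121. ]
 [689.1 104.7 121. ]
 [691.9 138.7 121. ]]
scene foot [[708.2  97.5   3. ]
 [722.7 156.4   3. ]
 [669.2 167.6   3. ]]
scene cup [[703.6 109.1  52. ]
 [709.3 149.   52. ]
 [674.8 156.   52. ]]
scene forktop [[705.6 119.5 121. ]
 [711.2 138.  121. ]
 [691.9 144.7 121. ]]
```

View pics/tub.png

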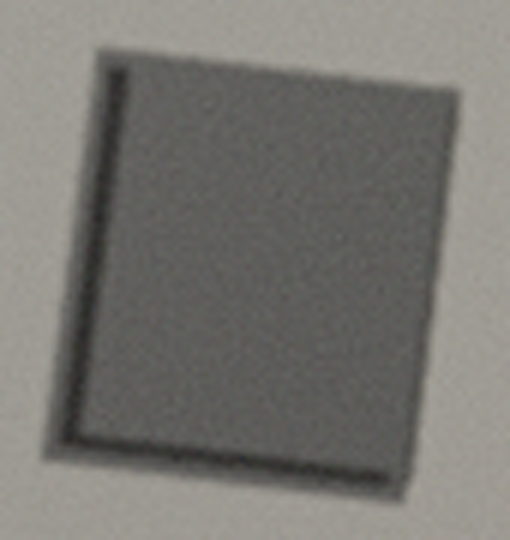

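View pics/tray.png

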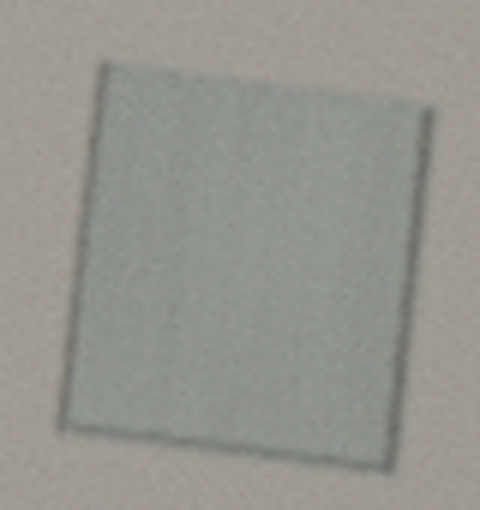

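```bash
cat > mv.py <<'E'
import sys; from org import *
from scipy.spatial.transform import Rotation as Ro
def to(x,y,z,yaw=None):
    "grasp-point target (mm), yaw deg; prints tool-frame shift/turn in units"
    s=env.state(); R=Ro.from_euler("xyz",s["tcp_rot"]); e=np.array(s["eef_pos"])
    T=np.array([x,y,z+171.])
    d=R.inv().apply(T-e)/150
    msg="shift %s"%d.round(3)
    if yaw is not None:
        Rt=Ro.from_euler("xyz",[np.pi,0,np.deg2rad(yaw)]); msg+=" turn %s"%((R.inv()*Rt).as_rotvec(degrees=True)/45).round(3)
    print("t %.1f gp %s yaw %.1f op %.3f F %s"%(s["t"],(e+R.apply([0,0,171])).round(1),np.rad2deg(s["tcp_rot"][2]),s["opening"],np.round(s["ft_force"],1)),msg)
if __name__=="__main__": to(*[float(a) for a in sys.argv[1:]])
E
python3 - <<'E'
from org import *
c=cam("top"); s=cam("scene")
f=lambda o,*P:(np.array(P,float)+.5)/6-.5+o
W=unp(c,f([115,240],(100,48),(461,92),(403,503),(43,460)),34); print("tub",W.round(1),W.mean(0),[np.linalg.norm(W[i]-W[i-1]).round(1) for i in range(4)])
W=unp(c,f([350,225],(104,62),(434,107),(390,472),(62,430)),16); print("tray",W.round(1),W.mean(0),[np.linalg.norm(W[i]-W[i-1]).round(1) for i in range(4)])
f=lambda *P:(np.array(P,float)+.5)/5-.5+[240,165]
print("scene plate",unp(s,f((770,425),(75,195),(475,540)),6).round(1)); p=np.load("org.npy")
print(place(p,[(-89,190,6),(89,-190,6),(89,190,6)]).round(1))
E
python3 mv.py 600 126 260 76
```

```text
tub [[516.2 435.4  34. ]
 [498.  253.5  34. ]
 [295.1 275.8  34. ]
 [312.2 455.4  34. ]] [405.37894069 355.03962977  34.        ] [np.float64(205.0), np.float64(182.8), np.float64(204.2), np.float64(180.4)]
tray [[ 568.4 -275.8   16. ]
 [ 549.1 -442.8   16. ]
 [ 366.  -420.4   16. ]
 [ 383.3 -255.9   16. ]] [ 466.69080678 -348.74094545   16.        ] [np.float64(186.2), np.float64(168.1), np.float64(184.5), np.float64(165.4)]
scene plate [[ 423.7  199.     6. ]
 [ 588.9 -176.9    6. ]
 [ 596.   187.9    6. ]]
[[ 419.3  192.7    6. ]
 [ 587.5 -191.7    6. ]
 [ 597.3  188.1    6. ]]
t 0.6 gp [184.  597.3 233.7] yaw 162.9 op 0.996 F [-1.1  0.3  0.1] shift [-3.576 -2.186 -0.175] turn [ 0.    -0.     1.931]
```

```bash
python3 -m pendant '[{"x":-0.4,"y":-0.25},{"x":-0.9,"y":-0.55},{"x":-0.9,"y":-0.55},{"x":-0.9,"y":-0.55}]'; for i in 1 ; do python3 -m pendant '[{"x":-0.9,"y":-0.55},{"x":-0.9,"y":-0.55},{"x":-0.9,"y":-0.55}]'; done;  python3 -m pendant '[{"x":-0.9,"y":-0.55},{"x":-0.9,"y":-0.55},{"x":-0.9,"y":-0.55}]'; python3 -m pendant '[{"x":-0.8,"y":-0.5,"rz":0.5},{"x":-0.8,"y":-0.5,"rz":0.9},{"x":-0.8,"y":-0.5,"rz":0.96},{"x":-0.8,"y":-0.5,"rz":0.96},{"x":-0.8,"y":-0.5,"rz":0.96}]'; python3 mv.py 690 126 260 76
```

```text
t 0.6 gp [184.  597.3 233.7] yaw 162.9 op 0.996 F [-1.1  0.3  0.1] shift [-4.149 -2.009 -0.175] turn [ 0.    -0.     1.931]invalid input
invalid input
invalid input
invalid input
```

```bash
python3 -m pendant '[{"x":-0.4,"y":-0.25,"z":0,"rx":0,"ry":0,"rz":0,"jaw":1},{"x":-0.9,"y":-0.55,"z":0,"rx":0,"ry":0,"rz":0,"jaw":1},{"x":-0.9,"y":-0.55,"z":0,"rx":0,"ry":0,"rz":0,"jaw":1},{"x":-0.9,"y":-0.55,"z":0,"rx":0,"ry":0,"rz":0,"jaw":1}]'
```

```text
t: 1.1
eef_pos: [290.0, 477.5, 405.0]
tcp_rot: [3.141, 0.0, 2.84]
ft_force: [-0.6, -0.4, -0.2]
opening: 0.999
```

```bash
python3 -m pendant '[{"x":-0.9,"y":-0.55,"z":0,"rx":0,"ry":0,"rz":0,"jaw":1},{"x":-0.9,"y":-0.55,"z":0,"rx":0,"ry":0,"rz":0,"jaw":1},{"x":-0.9,"y":-0.55,"z":0,"rx":0,"ry":0,"rz":0,"jaw":1}]'
python3 -m pendant '[{"x":-0.9,"y":-0.55,"z":0,"rx":0,"ry":0,"rz":0.3,"jaw":1},{"x":-0.9,"y":-0.55,"z":0,"rx":0,"ry":0,"rz":0.5,"jaw":1},{"x":-0.9,"y":-0.55,"z":0,"rx":0,"ry":0,"rz":0.7,"jaw":1},{"x":-0.9,"y":-0.55,"z":0,"rx":0,"ry":0,"rz":0.93,"jaw":1},{"x":-0.9,"y":-0.55,"z":0,"rx":0,"ry":0,"rz":0.93,"jaw":1}]'
python3 mv.py 690 126 260 76
```

```text
t: 1.48
eef_pos: [394.4, 359.2, 404.8]
tcp_rot: [3.141, 0.0, 2.842]
ft_force: [0.1, 0.2, -0.5]
opening: 1.0
t: 2.1
eef_pos: [498.2, 242.2, 404.6]
tcp_rot: [-3.142, -0.0, 2.114]
ft_force: [0.4, 0.3, 0.5]
opening: 1.002
t 2.1 gp [498.1 242.2 233.6] yaw 121.1 op 1.002 F [0.4 0.3 0.5] shift [-1.324  0.695 -0.176] turn [-0.    -0.     1.002]
```

```bash
python3 -m pendant '[{"x":-0.4,"y":0.2,"z":0,"rx":0,"ry":0,"rz":0.23,"jaw":1},{"x":-0.66,"y":0.35,"z":0,"rx":0,"ry":0,"rz":0.46,"jaw":1},{"x":-0.66,"y":0.35,"z":0,"rx":0,"ry":0,"rz":0.7,"jaw":1},{"x":-0.66,"y":0.35,"z":0,"rx":0,"ry":0,"rz":1,"jaw":1},{"x":-0.66,"y":0.35,"z":0,"rx":0,"ry":0,"rz":1,"jaw":1},{"x":-0.66,"y":0.35,"z":0,"rx":0,"ry":0,"rz":1,"jaw":1}]'
python3 - <<'E'
from org import *
from scipy.spatial.transform import Rotation as Ro
s=env.state(); R=Ro.from_euler("xyz",s["tcp_rot"]); e=np.array(s["eef_pos"])
print(e,s["tcp_rot"])
P=[e+R.apply(v) for v in [(0,0,190),(0,47.5,190),(0,-47.5,190),(0,59.5,190),(0,-59.5,190),(10,47.5,190),(-10,47.5,190)]]
for n in("top","scene"):
    c=cam(n); q=proj(c,P); m=q.mean(0).astype(int); print(q[:3].round(1))
    crop(c,max(0,m[0]-40),max(0,m[1]-35),m[0]+40,m[1]+35,8,f"pics/g_{n}.png",q)
E
```

```text
t: 2.85
eef_pos: [593.9, 184.9, 404.7]
tcp_rot: [-3.142, -0.0, 1.333]
ft_force: [-0.1, 0.5, -0.6]
opening: 0.998
[593.89869691 184.89083589 404.72876099] [-3.14155489e+00 -1.29807959e-04  1.33251657e+00]
[[204.4 222.2]
 [209.3 204.3]
 [199.5 240.2]]
[[340.3 189.8]
 [318.5 193.9]
 [361.4 185.9]]
```

View pics/g_top.png

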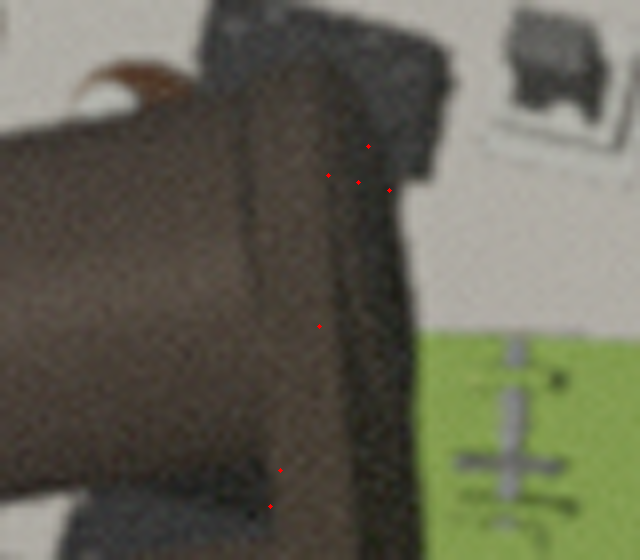

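View pics/g_scene.png

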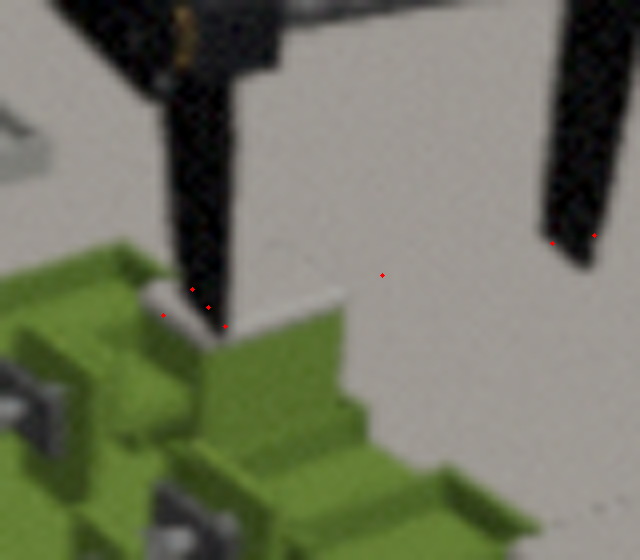

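The gripper fingertips project correctly in the scene view, to within about 1 px. The top and scene values for the fork top differ by several mm in y, so I'll overlay predictions to find out why.

```bash
python3 - <<'E'
from org import *
s=cam("scene"); c=cam("top"); p=np.load("org.npy")
q=proj(s,np.vstack([place(p,[(89,-190,6),(89,190,6),(-89,190,6),(89,0,6)]),[[690,126,3],[690,126,121]]])); print(q.round(1))
crop(s,235,170,345,285,7,"pics/s1.png",q)
f=lambda u,v,o,k:(np.array([u,v],float)+.5)/k-.5+o
# fork-top corners triangulated: near(+x+y) , right
for t,sc in (((118,210),(135,150)),((100,285),(202,140)),((240,232),(117,115))):
    a=f(*t,[220,165],12);b=f(*sc,[260,215],7); X=tri(c,a,s,b); print(X.round(1),(proj(c,X)-a).round(2),(proj(s,X)-b).round(2))
E
```

```text
[[252.4 201.3]
 [334.3 272.9]
 [393.  247.7]
 [288.3 232.6]
 [284.3 273.8]
 [284.2 230.1]]
[709.7 135.3 118.9] [[-0.05  0.07]] [[-0.09 -0.  ]]
[690.7 140.2 118. ] [[-0.41  0.55]] [[-0.75 -0.01]]
[702.6 109.  114.2] [[-0.79  1.11]] [[-1.47 -0.05]]
```

View pics/s1.png

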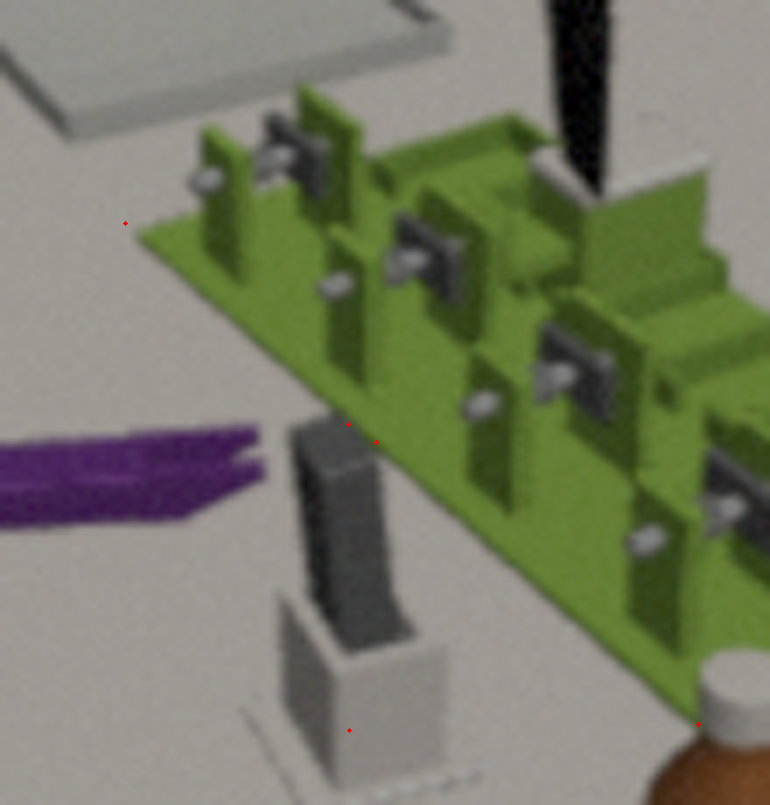

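```bash
python3 - <<'E'
from org import *
s=cam("scene"); c=cam("top")
f=lambda u,v,o,k:(np.array([u,v],float)+.5)/k-.5+o
for n,t,sc in (("foot-+",(65,420),(302,462)),("foot+-",(342,262),(78,388)),("cup-+",(85,388),(268,325)),("cup+-",(303,285),(107,280))):
    a=f(*t,[220,165],12);b=f(*sc,[260,215],7); X=tri(c,a,s,b); print(n,X.round(1),(proj(c,X)-a).round(2),(proj(s,X)-b).round(2))
# organizer far corner and post tops
p=np.load("org.npy")
f2=lambda u,v:f(u,v,[200,215],5.5)
for n,t,sc in (("corner-y",(765,74),f(140,237,[235,170],7)),("cornery",(90,46),f(697,722,[235,170],7)),("post2",(514,72),f(483,404,[235,170],7)),("post1",(690,82),f(208,181,[235,170],7)),("post3",(338,65),f(337,286,[235,170],7)) ):
    a=f2(*t); X=tri(c,a,s,sc); print(n,X.round(1),(proj(c,X)-a).round(2),(proj(s,X)-sc).round(2))
E
```

```text
foot-+ [667.7 163.   -1. ] [[-0.37  0.48]] [[-0.69 -0.  ]]
foot+- [7.087e+02 9.290e+01 3.000e-01] [[-0.64  0.92]] [[-1.24 -0.05]]
cup-+ [672.7 151.4  48.2] [[-0.23  0.31]] [[-0.44 -0.  ]]
cup+- [699.1  98.6  43.7] [[-0.41  0.59]] [[-0.79 -0.03]]
corner-y [ 584.7 -190.5   -1.2] [[-0.63  0.96]] [[-1.01 -0.06]]
cornery [596.  186.8   5. ] [[ 0.07 -0.08]] [[ 0.12 -0.  ]]
post2 [560.9 -29.   -1.9] [[-7.38  7.98]] [[-11.25  -0.67]]
post1 [ 579.5 -142.8   45.6] [[-0.62  0.91]] [[-0.97 -0.05]]
post3 [608.4  31.7  95.3] [[ 4.52 -7.36]] [[ 7.96 -0.27]]
```

Triangulated, the holder centre is about (687.5,126.5) at yaw −14.6°. The fork top leans roughly 9 mm towards world +x, which fits its thin tips at −x with the mass tipping it +x. So the fork's +x points to world +x and it isn't flipped. I'll grip across x, centred on the holder, which also straightens it.

```bash
python3 mv.py 687.5 126 233 75.4
```

```text
t 3.1 gp [594.1 184.  233.7] yaw 76.1 op 0.998 F [-0.5 -0.  -0.4] shift [-0.226  0.697  0.005] turn [-0.    -0.     0.016]
```

```bash
python3 -m pendant '[{"x":-0.226,"y":0.35,"z":0,"rx":0,"ry":0,"rz":0.016,"jaw":1},{"x":-0.226,"y":0.697,"z":0,"rx":0,"ry":0,"rz":0.016,"jaw":1},{"x":-0.226,"y":0.697,"z":0,"rx":0,"ry":0,"rz":0.016,"jaw":1},{"x":-0.226,"y":0.697,"z":0,"rx":0,"ry":0,"rz":0.016,"jaw":1}]'
python3 - <<'E'
from org import *
s=cam("scene");c=cam("top")
crop(s,235,150,375,290,5,"pics/s2.png")
E
python3 mv.py 687.5 126 101 75.4
```

```text
t: 3.65
eef_pos: [687.1, 125.7, 404.3]
tcp_rot: [-3.141, 0.0, 1.315]
ft_force: [-0.4, 0.0, 0.4]
opening: 1.003
t 3.8 gp [686.7 126.2 233.9] yaw 75.4 op 1.001 F [-0.9 -0.3 -0.2] shift [0.    0.006 0.886] turn [-0.    -0.    -0.001]
```

View pics/s2.png

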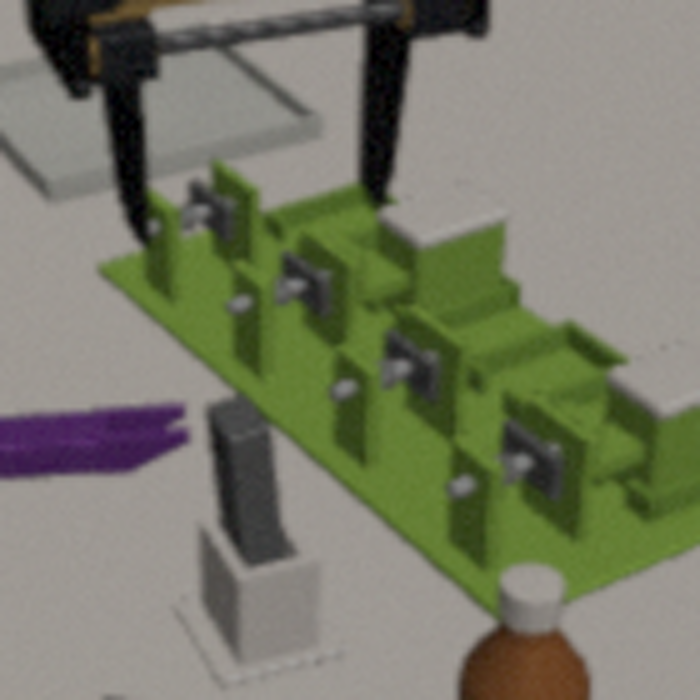

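```bash
python3 - <<'E'
from org import *
from scipy.spatial.transform import Rotation as Ro
s=env.state(); R=Ro.from_euler("xyz",s["tcp_rot"]); e=np.array(s["eef_pos"])
P=[e+R.apply(v) for v in [(0,0,190),(0,47.5,190),(0,-47.5,190),(0,47.5,110),(0,-47.5,110)]]
c=cam("scene"); q=proj(c,P); crop(c,235,150,305,210,11,"pics/s3.png",q); print(-c["R"].T@c["t"])
E
```

```text
[1120.60116132  772.92549518  640.35312727]
```

View pics/s3.png

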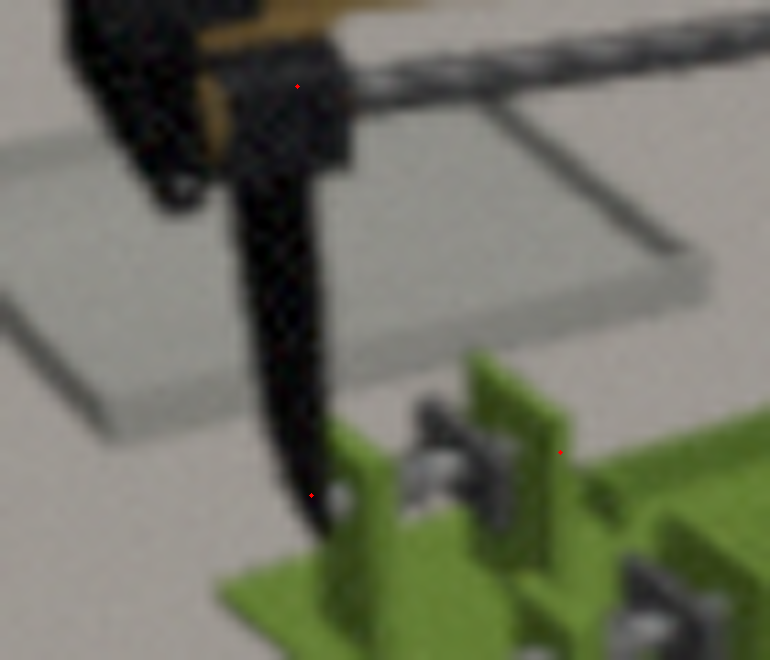

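```bash
python3 -m pendant '[{"x":0,"y":0.006,"z":0.35,"rx":0,"ry":0,"rz":0,"jaw":1},{"x":0,"y":0.006,"z":0.7,"rx":0,"ry":0,"rz":0,"jaw":1},{"x":0,"y":0.006,"z":0.886,"rx":0,"ry":0,"rz":0,"jaw":1},{"x":0,"y":0.006,"z":0.886,"rx":0,"ry":0,"rz":0,"jaw":0.6},{"x":0,"y":0.006,"z":0.886,"rx":0,"ry":0,"rz":0,"jaw":0.6},{"x":0,"y":0.006,"z":0.886,"rx":0,"ry":0,"rz":0,"jaw":0.6}]'
python3 - <<'E'
from org import *
s=cam("scene");crop(s,240,150,340,290,6,"pics/s4.png")
E
python3 mv.py 687.5 126 101 75.4
```

```text
t: 4.55
eef_pos: [688.4, 125.6, 273.8]
tcp_rot: [3.139, -0.001, 1.315]
ft_force: [-0.2, 0.1, 0.1]
opening: 0.74
t 4.6 gp [688.8 125.6 102.5] yaw 75.3 op 0.696 F [-0.4  0.1  0.8] shift [ 0.001 -0.007  0.01 ] turn [ 0.003 -0.001 -0.002]
```

View pics/s4.png

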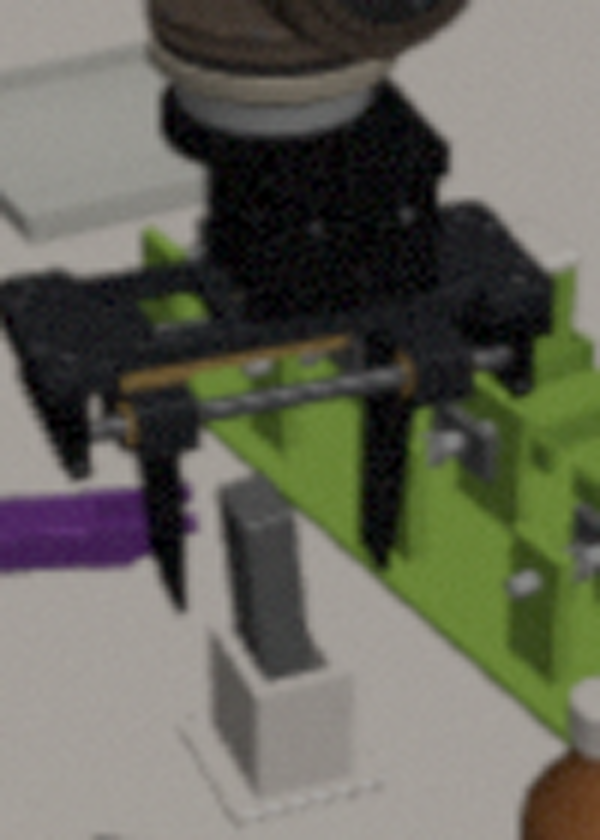

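The fork handle stands between the two fingertips, with tips at about (180,605) and (380,565) in the crop. Closing.

```bash
python3 -m pendant '[{"x":0,"y":0,"z":0,"rx":0,"ry":0,"rz":0,"jaw":0},{"x":0,"y":0,"z":0,"rx":0,"ry":0,"rz":0,"jaw":0},{"x":0,"y":0,"z":0,"rx":0,"ry":0,"rz":0,"jaw":0},{"x":0,"y":0,"z":0,"rx":0,"ry":0,"rz":0,"jaw":0},{"x":0,"y":0,"z":0,"rx":0,"ry":0,"rz":0,"jaw":0},{"x":0,"y":0,"z":0,"rx":0,"ry":0,"rz":0,"jaw":0},{"x":0,"y":0,"z":0,"rx":0,"ry":0,"rz":0,"jaw":0},{"x":0,"y":0,"z":0,"rx":0,"ry":0,"rz":0,"jaw":0}]'
python3 - <<'E'
from org import *
s=cam("scene");crop(s,240,150,340,290,6,"pics/s5.png")
E
python3 mv.py 687.5 126 201 75.4
```

```text
t: 5.6
eef_pos: [688.3, 125.5, 271.8]
tcp_rot: [-3.141, 0.0, 1.315]
ft_force: [-0.5, -0.5, 0.1]
opening: 0.211
t 5.7 gp [688.3 125.5 100.8] yaw 75.3 op 0.208 F [-0.2  0.6  0.3] shift [ 0.002 -0.006 -0.668] turn [-0.    -0.    -0.002]
```

View pics/s5.png

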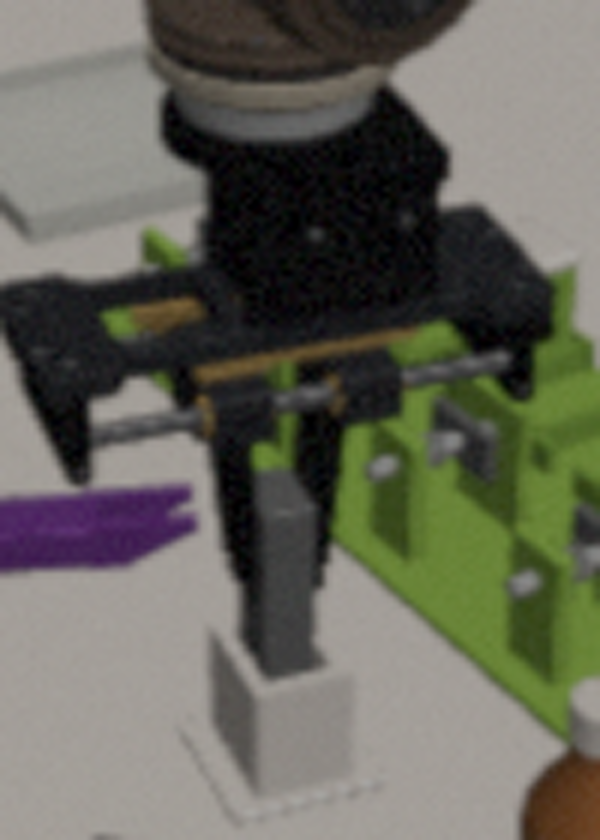

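The fork is upright in the fingers and the opening of 19.8 mm matches the 20 mm handle. Lifting.

```bash
python3 -m pendant '[{"x":0,"y":0,"z":-0.2,"rx":0,"ry":0,"rz":0,"jaw":0},{"x":0,"y":0,"z":-0.45,"rx":0,"ry":0,"rz":0,"jaw":0},{"x":0,"y":0,"z":-0.67,"rx":0,"ry":0,"rz":0,"jaw":0},{"x":0,"y":0,"z":-0.67,"rx":0,"ry":0,"rz":0,"jaw":0},{"x":0,"y":0,"z":-0.67,"rx":0,"ry":0,"rz":0,"jaw":0}]'
python3 - <<'E'
from org import *
from scipy.spatial.transform import Rotation as Ro
st=env.state(); R=Ro.from_euler("xyz",st["tcp_rot"]); e=np.array(st["eef_pos"])
# fork in tool frame: fork x = tool +y (tool y at -14.6deg), fork y = -tool x? 
def F(v): # fork coords -> world, fork yaw = tool yaw-90, grip point at z=95
    g=e+R.apply([0,0,171]); a=st["tcp_rot"][2]-np.pi/2; return g+np.array([np.cos(a)*v[0]-np.sin(a)*v[1],np.sin(a)*v[0]+np.cos(a)*v[1],v[2]-95])
P=[F(v) for v in [(-10,15,0),(-6,15,0),(-10,-15,0),(10,15,30),(-10,15,30),(10,15,115),(-10,15,115),(10,-15,115),(10,-15,30)]]
s=cam("scene");q=proj(s,P);crop(s,240,130,340,270,6,"pics/s6.png");crop(s,240,130,340,270,6,"pics/s6o.png",q)
E
```

```text
t: 6.28
eef_pos: [688.1, 125.4, 371.3]
tcp_rot: [-3.14, 0.0, 1.314]
ft_force: [-0.2, -0.6, -1.3]
opening: 0.206
```

View pics/s6.png

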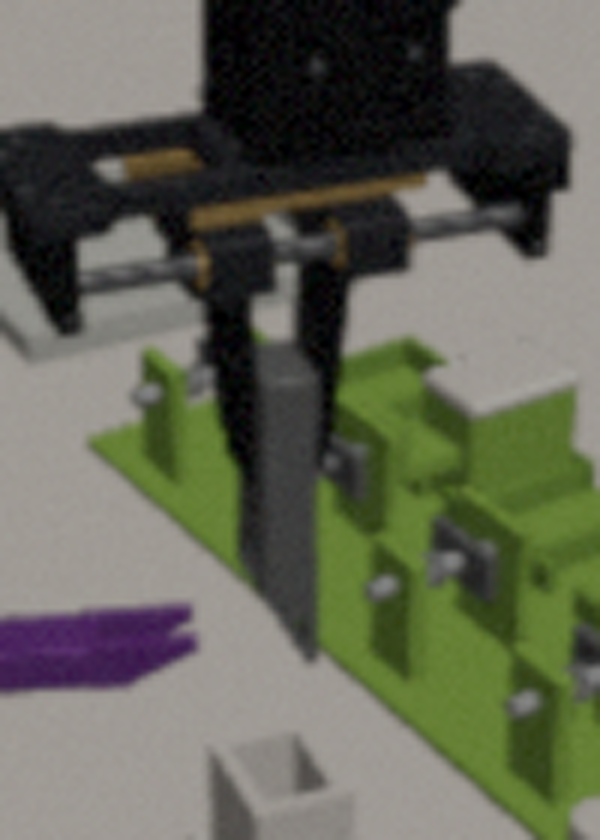

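View pics/s6o.png

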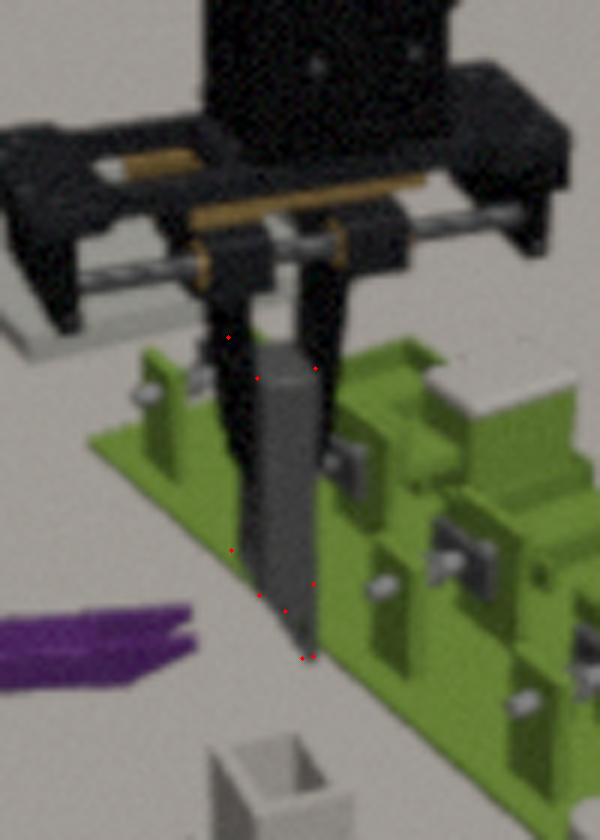

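The scene view confirms the orientation: the flat face is at −x and the slope at +x, and the model overlay agrees within 1 px. Now hovering over bay 4.

```bash
python3 mv.py 547 142 195 88.5
```

```text
t 6.3 gp [687.8 125.4 199.9] yaw 75.3 op 0.211 F [-0.7 -0.  -0.3] shift [-0.131 -0.938  0.034] turn [-0.003  0.001 -0.293]
```

```bash
python3 -m pendant '[{"x":-0.06,"y":-0.3,"z":0,"rx":0,"ry":0,"rz":-0.15,"jaw":0},{"x":-0.13,"y":-0.6,"z":0,"rx":0,"ry":0,"rz":-0.293,"jaw":0},{"x":-0.13,"y":-0.938,"z":0.03,"rx":0,"ry":0,"rz":-0.293,"jaw":0},{"x":-0.13,"y":-0.938,"z":0.1,"rx":0,"ry":0,"rz":-0.293,"jaw":0},{"x":-0.13,"y":-0.938,"z":0.13,"rx":0,"ry":0,"rz":-0.293,"jaw":0},{"x":-0.13,"y":-0.938,"z":0.13,"rx":0,"ry":0,"rz":-0.293,"jaw":0}]'
cat > fk.py <<'E'
from org import *
from scipy.spatial.transform import Rotation as Ro
def show(tag,d=7.,bay=142.5,ov=True,box=None):
    st=env.state(); R=Ro.from_euler("xyz",st["tcp_rot"]); e=np.array(st["eef_pos"]); g=e+R.apply([0,0,171]); a=st["tcp_rot"][2]-np.pi/2
    F=lambda v:g+np.array([np.cos(a)*v[0]-np.sin(a)*v[1],np.sin(a)*v[0]+np.cos(a)*v[1],v[2]-95])
    P=[F(v) for v in [(-10,15,0),(-6,15,0),(-10,-15,0),(10,15,30),(10,15,115),(10,-15,115),(10,-15,30),(-10,7,0),(-10,-7,0)]]
    p=np.load("org.npy")
    L=[(21,bay-22,66),(21,bay+22,66),(15,bay+22,66),(37,bay-20,59),(37,bay+20,59),(37,bay+20,37),(70,bay,48)]
    L=np.array(L,float);L[:,0]+=d; P=np.array(P); W=place(p,L)
    for n in("scene","top"):
        c=cam(n); q=proj(c,np.vstack([P,W])); m=q[9:].mean(0).astype(int)
        crop(c,m[0]-40,m[1]-42,m[0]+40,m[1]+28,9,f"pics/{tag}_{n}.png",q if ov else None)
E
python3 -c "
from fk import *
show('b4o');show('b4',ov=False)"; python3 mv.py 547 142 175 88.5
```

```text
t: 7.08
eef_pos: [548.1, 142.0, 351.9]
tcp_rot: [-3.14, 0.0, 1.544]
ft_force: [-0.2, 0.8, -0.7]
opening: 0.214
t 7.3 gp [547.8 142.1 181.7] yaw 88.5 op 0.211 F [-0.7  0.2 -0.3] shift [-0.001 -0.005  0.045] turn [ 0.    -0.    -0.001]
```

View pics/b4o_scene.png

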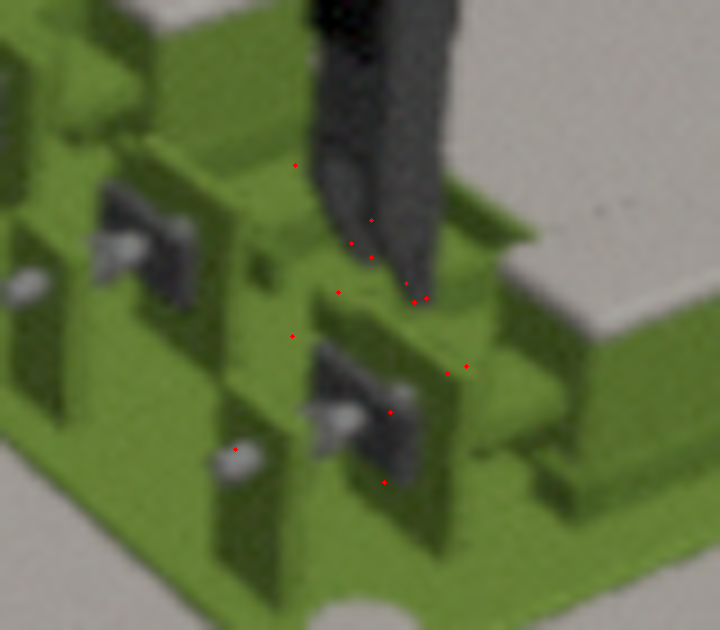

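View pics/b4_scene.png

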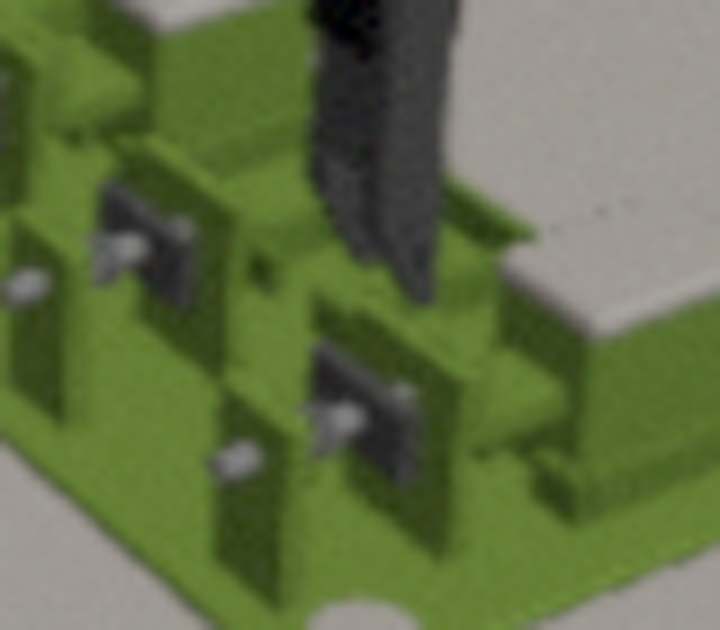

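View pics/b4o_top.png

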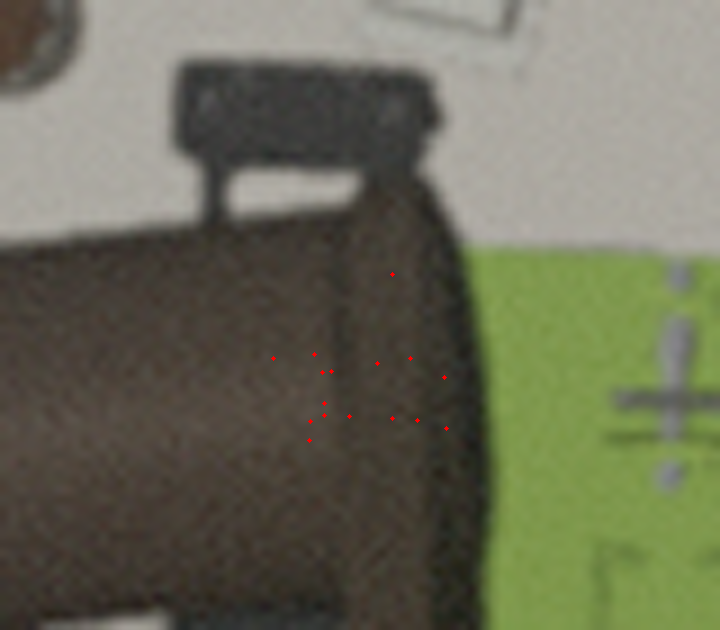

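The scene overlay puts the fork tips within about 1 px. The cheek and collar appear shifted by a few mm (y about +3, x −1 to −4) against my organizer model. I'll measure the rods and collars precisely in the initial top image.

```bash
python3 - <<'E'
from org import *
c=cam("top"); p=np.load("org.npy"); cs,sn=np.cos(p[2]),np.sin(p[2])
im=cv2.imread("pics/top0.png")[:,:,::-1].astype(float)
G=im[:,:,1]-im[:,:,2]   # green-blue: high on lime, low on grey
lum=im.mean(2)
def smp(A,L):
    q=proj(c,place(p,L)); q=(q+.5)*800/560-.5
    return map_coordinates(A,[q[:,1],q[:,0]],order=1)
base=None
for y in (-142.5,-47.5,47.5,142.5):
    ys=np.arange(-14,14.1,.25)
    prof=np.zeros(len(ys))
    for x in np.arange(53,64,1.):
        prof+=smp(G,[(x,y+v,52) for v in ys])
    w=np.clip(np.percentile(prof,80)-prof,0,None); w[w<.4*w.max()]=0
    cy=(w*ys).sum()/w.sum()
    # collar profile along x, at y offsets +-8..18 ,z=59
    xs=np.arange(0,60,.5); pr=np.zeros(len(xs))
    for v in list(np.arange(8,18,1.))+list(np.arange(-18,-7,1.)): pr+=smp(G,[(x,y+v,59) for x in xs])
    pr/=21
    w=np.clip(np.percentile(pr,75)-pr,0,None); sel=(xs>25)&(xs<55)
    k=xs[sel][np.argmax(w[sel])]; ss=abs(xs-k)<7; w2=np.where(w<.3*w[sel].max(),0,w)
    print(y,"rod dy %.2f"%cy,"collar ctr x %.2f"%((w2*xs)[ss].sum()/w2[ss].sum()), "halfwidth", (w2[ss]>.5*w2[ss].max()).sum()*.5)
    print(pr[::2].round(0).astype(int))
E
```

```text
-142.5 rod dy 0.45 collar ctr x 39.58 halfwidth 7.0
[69 69 69 69 69 69 69 68 68 69 69 69 69 69 68 68 68 67 67 66 67 67 67 67
 65 63 60 57 57 58 61 64 65 65 62 54 44 33 23 16 15 20 30 41 53 61 66 69
 70 70 69 67 66 66 65 65 65 66 66 67]
-47.5 rod dy 0.10 collar ctr x 39.96 halfwidth 7.0
[69 70 70 70 70 70 70 70 70 70 69 69 68 68 68 67 66 65 65 66 67 68 68 66
 64 60 58 56 56 59 62 65 67 66 63 57 48 35 24 17 14 18 26 37 49 59 66 70
 71 71 70 70 69 68 68 68 68 68 68 67]
47.5 rod dy -0.09 collar ctr x 39.74 halfwidth 7.0
[70 70 70 70 70 70 70 71 71 70 70 70 70 70 69 69 69 69 68 68 69 69 70 69
 66 62 59 57 57 60 64 67 69 67 62 55 46 36 25 19 17 21 30 41 52 61 68 71
 72 72 71 71 70 69 69 68 68 68 68 68]
142.5 rod dy -0.30 collar ctr x 39.75 halfwidth 7.0
[68 68 68 68 68 68 68 67 67 67 67 66 65 65 64 63 63 63 63 64 65 67 66 65
 63 59 56 54 55 57 61 65 67 67 63 55 45 33 22 15 13 18 27 39 51 60 67 69
 71 71 70 69 68 68 68 67 67 68 68 68]
```

The top view gives bay y as modelled (±0.4) with the collar at offset d≈5; the scene view suggests y about +2.5. I take bay 4 ≈ (538,143). I'll go to tips at z≈62, below the cheek top but above the collar, and feel for the cheek plate.

```bash
python3 mv.py 546 143 160 88.5
```

```text
t 7.3 gp [547.7 142.1 181.8] yaw 88.5 op 0.212 F [ 0.1 -0.1 -0.7] shift [ 0.006 -0.011  0.145] turn [ 0. -0. -0.]
```

```bash
python3 -m pendant '[{"x":0.006,"y":-0.011,"z":0.03,"rx":0,"ry":0,"rz":0,"jaw":0},{"x":0.006,"y":-0.011,"z":0.08,"rx":0,"ry":0,"rz":0,"jaw":0},{"x":0.006,"y":-0.011,"z":0.12,"rx":0,"ry":0,"rz":0,"jaw":0},{"x":0.006,"y":-0.011,"z":0.14,"rx":0,"ry":0,"rz":0,"jaw":0},{"x":0.006,"y":-0.011,"z":0.14,"rx":0,"ry":0,"rz":0,"jaw":0},{"x":0.006,"y":-0.011,"z":0.14,"rx":0,"ry":0,"rz":0,"jaw":0}]'
python3 -c "
from fk import *
show('c4o',d=5);show('c4',d=5,ov=False)"; python3 mv.py 546 143 160 88.5
```

```text
t: 8.07
eef_pos: [545.7, 143.2, 332.0]
tcp_rot: [3.141, -0.0, 1.545]
ft_force: [0.4, -1.1, -0.2]
opening: 0.206
t 8.3 gp [545.7 143.2 161. ] yaw 88.5 op 0.207 F [ 0.7  0.3 -1.4] shift [-0.001  0.002  0.007] turn [ 0. -0. -0.]
```

View pics/c4_scene.png

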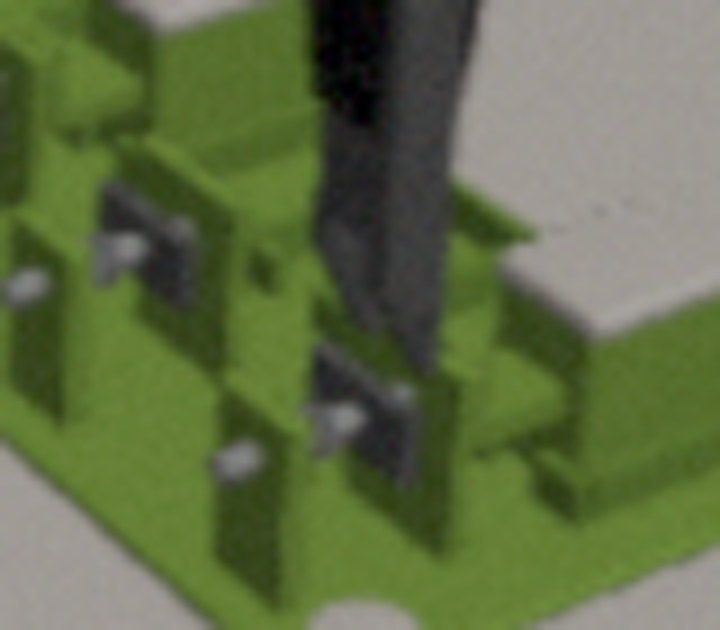

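View pics/c4o_scene.png

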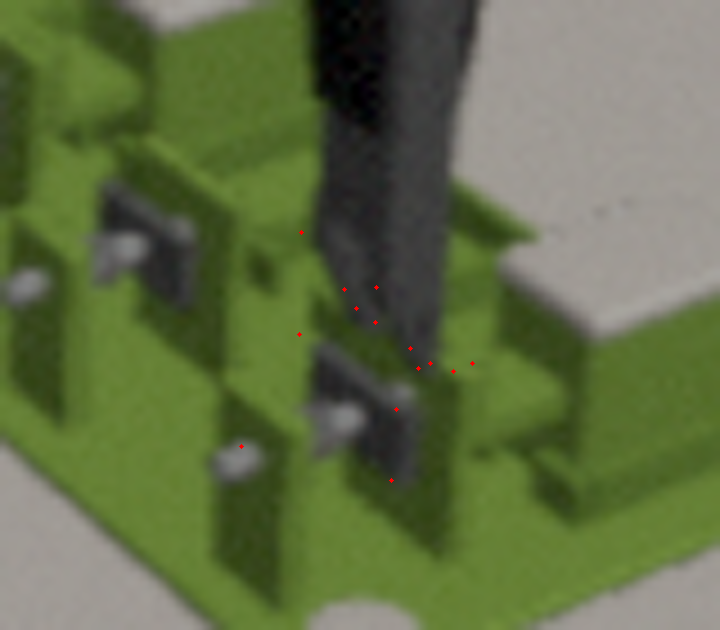

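Relative to the cheek corner at (460,378), the tines at (430,370) sit where they should, within 1–2 mm. Going down gently.

```bash
python3 -m pendant '[{"x":0,"y":0,"z":0.03,"rx":0,"ry":0,"rz":0,"jaw":0},{"x":0,"y":0,"z":0.06,"rx":0,"ry":0,"rz":0,"jaw":0},{"x":0,"y":0,"z":0.06,"rx":0,"ry":0,"rz":0,"jaw":0}]'
python3 -m pendant '[{"x":0,"y":0,"z":0.02,"rx":0,"ry":0,"rz":0,"jaw":0},{"x":0,"y":0,"z":0.04,"rx":0,"ry":0,"rz":0,"jaw":0},{"x":0,"y":0,"z":0.04,"rx":0,"ry":0,"rz":0,"jaw":0}]'
python3 -c "
from fk import *
show('d4',d=5,ov=False)"
```

```text
t: 8.65
eef_pos: [545.6, 143.2, 322.3]
tcp_rot: [-3.141, 0.0, 1.545]
ft_force: [-0.2, -0.2, 0.1]
opening: 0.206
t: 9.02
eef_pos: [545.4, 143.2, 316.5]
tcp_rot: [-3.14, 0.0, 1.545]
ft_force: [-2.7, -0.1, -0.0]
opening: 0.208
```

View pics/d4_scene.png

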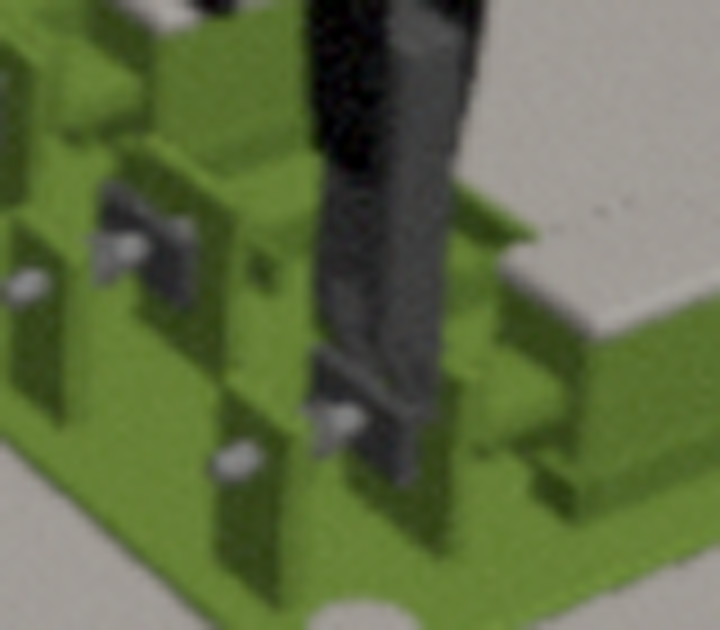

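The tips are at z≈50, behind the collar and straddling the bar: Fx is −2.7 N, equal to the spring preload, and there is no z force. Pushing on down.

```bash
python3 -m pendant '[{"x":0,"y":0,"z":0.03,"rx":0,"ry":0,"rz":0,"jaw":0},{"x":0,"y":0,"z":0.07,"rx":0,"ry":0,"rz":0,"jaw":0},{"x":0,"y":0,"z":0.1,"rx":0,"ry":0,"rz":0,"jaw":0},{"x":0,"y":0,"z":0.12,"rx":0,"ry":0,"rz":0,"jaw":0},{"x":0,"y":0,"z":0.12,"rx":0,"ry":0,"rz":0,"jaw":0}]'; python3 -m pendant '[{"x":0,"y":0,"z":0.03,"rx":0,"ry":0,"rz":0,"jaw":0},{"x":0,"y":0,"z":0.06,"rx":0,"ry":0,"rz":0,"jaw":0},{"x":0,"y":0,"z":0.09,"rx":0,"ry":0,"rz":0,"jaw":0},{"x":0,"y":0,"z":0.11,"rx":0,"ry":0,"rz":0,"jaw":0},{"x":0,"y":0,"z":0.11,"rx":0,"ry":0,"rz":0,"jaw":0}]'; python3 mv.py 546 143 107 88.5
```

```text
t: 9.75
eef_pos: [545.3, 143.2, 298.6]
tcp_rot: [-3.14, 0.0, 1.545]
ft_force: [-5.5, 0.6, 2.3]
opening: 0.209
t: 10.38
eef_pos: [545.2, 143.2, 281.7]
tcp_rot: [-3.139, 0.0, 1.545]
ft_force: [-5.5, -0.5, -0.9]
opening: 0.209
t 10.4 gp [544.8 143.1 110.7] yaw 88.5 op 0.209 F [-5.5 -0.5 -0.9] shift [-0.001  0.005  0.025] turn [-0.003  0.    -0.   ]
```

```bash
python3 -m pendant '[{"x":0,"y":0,"z":0.012,"rx":0,"ry":0,"rz":0,"jaw":0},{"x":0,"y":0,"z":0.022,"rx":0,"ry":0,"rz":0,"jaw":0},{"x":0,"y":0,"z":0.022,"rx":0,"ry":0,"rz":0,"jaw":0},{"x":0,"y":0,"z":0.022,"rx":0,"ry":0,"rz":0,"jaw":0}]';  python3 mv.py 546 143 107 88.5
```

```text
t: 10.88
eef_pos: [545.2, 143.2, 278.6]
tcp_rot: [-3.14, 0.0, 1.545]
ft_force: [-6.0, 0.6, 0.8]
opening: 0.21
t 10.9 gp [544.9 143.2 107.6] yaw 88.5 op 0.210 F [-6.   0.6  0.8] shift [-0.001  0.005  0.004] turn [-0.002  0.    -0.   ]
```

```bash
python3 -m pendant '[{"x":0,"y":0,"z":0.008,"rx":0,"ry":0,"rz":0,"jaw":0},{"x":0,"y":0,"z":0.015,"rx":0,"ry":0,"rz":0,"jaw":0},{"x":0,"y":0,"z":0.015,"rx":0,"ry":0,"rz":0,"jaw":0}]';  python3 mv.py 546 143 107 88.5
```

```text
t: 11.25
eef_pos: [545.6, 143.2, 277.4]
tcp_rot: [3.141, -0.0, 1.545]
ft_force: [-4.8, -0.5, 10.6]
opening: 0.206
t 11.2 gp [545.7 143.2 106.4] yaw 88.5 op 0.206 F [-4.8 -0.5 10.6] shift [-0.001  0.003 -0.004] turn [ 0.001 -0.     0.   ]
```

The fork is seated: crotch on the bar at 10.6 N, tips at 11.4 mm, side force about 5 N. Releasing and rising.

```bash
python3 -m pendant '[{"x":0,"y":0,"z":0,"rx":0,"ry":0,"rz":0,"jaw":0.5},{"x":0,"y":0,"z":0,"rx":0,"ry":0,"rz":0,"jaw":0.5},{"x":0,"y":0,"z":0,"rx":0,"ry":0,"rz":0,"jaw":0.5},{"x":0,"y":0,"z":0,"rx":0,"ry":0,"rz":0,"jaw":0.5},{"x":0,"y":0,"z":-0.2,"rx":0,"ry":0,"rz":0,"jaw":0.7},{"x":0,"y":0,"z":-0.55,"rx":0,"ry":0,"rz":0,"jaw":0.7},{"x":0,"y":0,"z":-0.9,"rx":0,"ry":0,"rz":0,"jaw":0.7},{"x":0,"y":0,"z":-0.9,"rx":0,"ry":0,"rz":0,"jaw":0.7}]'
python3 -c "
from fk import *
show('e4',d=5,ov=False)"
python3 mv.py 457 142.5 200 178.5; python3 mv.py 457 142.5 200 -1.5
```

```text
t: 12.25
eef_pos: [545.8, 143.2, 415.5]
tcp_rot: [3.134, -0.001, 1.545]
ft_force: [-0.1, -0.5, -0.6]
opening: 0.701
t 12.3 gp [545.5 143.2 240.7] yaw 88.5 op 0.699 F [-0.7  0.1 -0.2] shift [-0.02  -0.589  0.271] turn [ 1.e-03  0.e+00 -2.e+00]
t 12.3 gp [545.5 143.2 240.7] yaw 88.5 op 0.699 F [-0.7  0.1 -0.2] shift [-0.02  -0.589  0.271] turn [ 0.e+00 -1.e-03  2.e+00]
```

View pics/e4_scene.png

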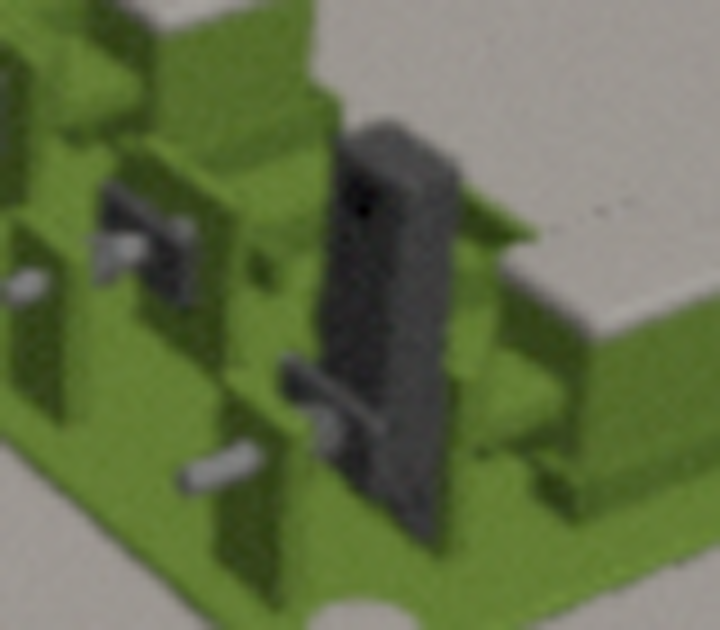

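The bar is drawn back (rod end now at (180,480)) and the fork stands by itself. Next I fetch box 4 at about (457,145), gripping across y.

```bash
python3 -m pendant '[{"x":-0.02,"y":-0.2,"z":0,"rx":0,"ry":0,"rz":-0.23,"jaw":0.75},{"x":-0.02,"y":-0.4,"z":0,"rx":0,"ry":0,"rz":-0.46,"jaw":0.75},{"x":-0.02,"y":-0.589,"z":0,"rx":0,"ry":0,"rz":-0.69,"jaw":0.75},{"x":-0.02,"y":-0.589,"z":0,"rx":0,"ry":0,"rz":-1,"jaw":0.75},{"x":-0.02,"y":-0.589,"z":0,"rx":0,"ry":0,"rz":-1,"jaw":0.75},{"x":-0.02,"y":-0.589,"z":0,"rx":0,"ry":0,"rz":-1,"jaw":0.75}]'
python3 -m pendant '[{"x":0,"y":0,"z":0,"rx":0,"ry":0,"rz":-0.23,"jaw":0.75},{"x":0,"y":0,"z":0,"rx":0,"ry":0,"rz":-0.46,"jaw":0.75},{"x":0,"y":0,"z":0,"rx":0,"ry":0,"rz":-0.69,"jaw":0.75},{"x":0,"y":0,"z":0,"rx":0,"ry":0,"rz":-1,"jaw":0.75},{"x":0,"y":0,"z":0,"rx":0,"ry":0,"rz":-1,"jaw":0.75},{"x":0,"y":0,"z":0,"rx":0,"ry":0,"rz":-1,"jaw":0.75}]'
python3 mv.py 457 145 120 178.5
```

```text
t: 13.1
eef_pos: [457.2, 142.5, 410.6]
tcp_rot: [-3.14, -0.001, 2.329]
ft_force: [-0.1, -0.1, 0.1]
opening: 0.75
t: 13.85
eef_pos: [457.3, 142.5, 411.1]
tcp_rot: [-3.141, -0.001, 3.113]
ft_force: [0.5, 0.0, 0.3]
opening: 0.751
t 13.8 gp [457.1 142.5 240.1] yaw 178.4 op 0.751 F [0.5 0.  0.3] shift [0.002 0.017 0.8  ] turn [-0.    -0.002 -0.002]
```

```bash
python3 -m pendant '[{"x":0,"y":0.017,"z":0.3,"rx":0,"ry":0,"rz":0,"jaw":0.75},{"x":0,"y":0.017,"z":0.6,"rx":0,"ry":0,"rz":0,"jaw":0.75},{"x":0,"y":0.017,"z":0.8,"rx":0,"ry":0,"rz":0,"jaw":0.75},{"x":0,"y":0.017,"z":0.8,"rx":0,"ry":0,"rz":0,"jaw":0.75}]'
python3 - <<'E'
from org import *
c=cam("scene"); crop(c,320,140,430,260,6,"pics/f4.png")
fs=[]
for i in range(12): env.read_camera("top"); fs.append(env.state()["ft_force"])
print("tare",np.mean(fs,0).round(2),np.std(fs,0).round(2))
E
python3 mv.py 457 145 50 178.5
```

```text
t: 14.35
eef_pos: [457.2, 145.0, 290.0]
tcp_rot: [-3.141, -0.004, 3.113]
ft_force: [-0.1, -1.0, 0.8]
opening: 0.75
tare [ 0.11  0.05 -0.25] [0.38 0.53 0.6 ]
t 15.0 gp [457.3 145.1 120.9] yaw 178.5 op 0.744 F [ 0.2 -0.3 -0.1] shift [ 0.002 -0.001  0.473] turn [ 0.  0. -0.]
```

View pics/f4.png

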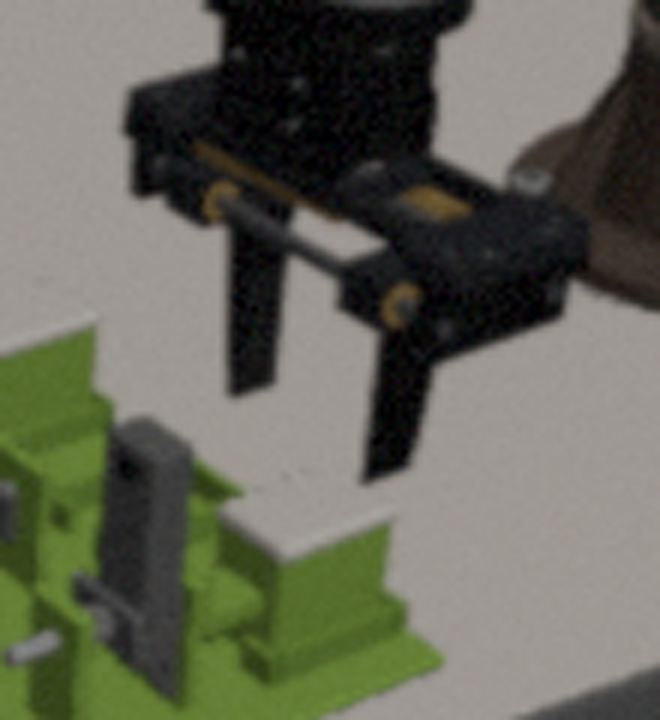

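```bash
python3 -m pendant '[{"x":0,"y":0,"z":0.15,"rx":0,"ry":0,"rz":0,"jaw":0.75},{"x":0,"y":0,"z":0.32,"rx":0,"ry":0,"rz":0,"jaw":0.75},{"x":0,"y":0,"z":0.47,"rx":0,"ry":0,"rz":0,"jaw":0.75},{"x":0,"y":0,"z":0.47,"rx":0,"ry":0,"rz":0,"jaw":0.75},{"x":0,"y":0,"z":0.47,"rx":0,"ry":0,"rz":0,"jaw":0.75}]'
python3 - <<'E'
from org import *
c=cam("scene"); crop(c,320,140,430,260,6,"pics/f5.png")
E
python3 mv.py 457 145 50 178.5
```

```text
t: 15.62
eef_pos: [457.5, 145.1, 221.9]
tcp_rot: [3.141, 0.0, 3.115]
ft_force: [-0.1, -0.3, -0.3]
opening: 0.752
t 15.7 gp [457.7 145.2  51.1] yaw 178.5 op 0.749 F [0.3 0.1 0.6] shift [ 0.003 -0.001  0.007] turn [ 0.     0.001 -0.   ]
```

View pics/f5.png

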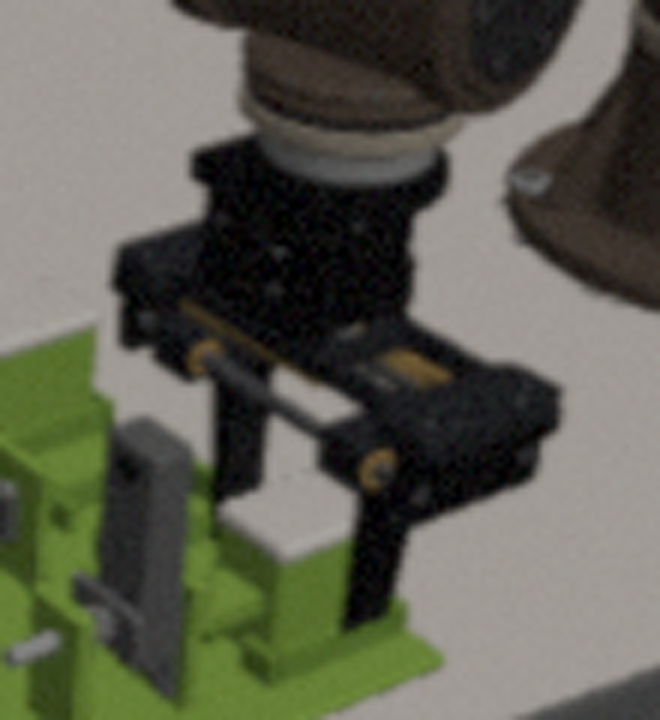

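The fingers straddle box 4, but the grip point is about 5–7 mm towards its −x end. I'll shift 5 mm and close.

```bash
python3 -m pendant '[{"x":-0.033,"y":0,"z":0,"rx":0,"ry":0,"rz":0,"jaw":0.75},{"x":-0.033,"y":0,"z":0,"rx":0,"ry":0,"rz":0,"jaw":0.5},{"x":-0.033,"y":0,"z":0,"rx":0,"ry":0,"rz":0,"jaw":0.3},{"x":-0.033,"y":0,"z":0,"rx":0,"ry":0,"rz":0,"jaw":0.3},{"x":-0.033,"y":0,"z":0,"rx":0,"ry":0,"rz":0,"jaw":0.3},{"x":-0.033,"y":0,"z":0,"rx":0,"ry":0,"rz":0,"jaw":0.3},{"x":-0.033,"y":0,"z":0,"rx":0,"ry":0,"rz":0,"jaw":0.3}]'
python3 mv.py 457 145 50 178.5
```

```text
t: 16.55
eef_pos: [462.2, 145.0, 221.3]
tcp_rot: [3.142, -0.0, 3.115]
ft_force: [-0.2, -0.5, 2.1]
opening: 0.42
t 16.6 gp [462.2 145.   50.3] yaw 178.5 op 0.420 F [-0.2 -0.5  2.1] shift [ 0.035 -0.001  0.002] turn [ 0. -0. -0.]
```

```bash
python3 -m pendant '[{"x":-0.033,"y":0,"z":-0.02,"rx":0,"ry":0,"rz":0,"jaw":0.3},{"x":-0.033,"y":0,"z":-0.05,"rx":0,"ry":0,"rz":0,"jaw":0.3},{"x":-0.033,"y":0,"z":-0.05,"rx":0,"ry":0,"rz":0,"jaw":0.3}]'; python3 mv.py 457 145 50
```

```text
t: 16.92
eef_pos: [466.1, 144.7, 228.4]
tcp_rot: [-3.141, -0.005, 3.115]
ft_force: [-7.9, -0.5, 2.4]
opening: 0.419
t 16.9 gp [465.1 144.6  57.4] yaw 178.5 op 0.419 F [-7.9 -0.5  2.4] shift [0.06  0.    0.049]
```

I left the x shift in by mistake, which pushed the box about 3 mm sideways (−7.9 N on the cradle, harmless). Undoing it.

```bash
python3 -m pendant '[{"x":0.033,"y":0,"z":0,"rx":0,"ry":0,"rz":0,"jaw":0.3},{"x":0.033,"y":0,"z":0,"rx":0,"ry":0,"rz":0,"jaw":0.3}]'; python3 mv.py 457 145 50
```

```text
t: 17.18
eef_pos: [462.3, 145.0, 228.9]
tcp_rot: [3.141, 0.001, 3.115]
ft_force: [0.2, 0.9, -1.4]
opening: 0.419
t 17.2 gp [462.4 145.   57.9] yaw 178.5 op 0.419 F [ 0.2  0.9 -1.4] shift [ 0.035 -0.001  0.053]
```

```bash
python3 -m pendant '[{"x":0,"y":0,"z":-0.1,"rx":0,"ry":0,"rz":0,"jaw":0.3},{"x":0,"y":0,"z":-0.2,"rx":0,"ry":0,"rz":0,"jaw":0.3},{"x":0,"y":0,"z":-0.4,"rx":0,"ry":0,"rz":0,"jaw":0.3},{"x":0,"y":0,"z":-0.6,"rx":0,"ry":0,"rz":0,"jaw":0.3},{"x":0,"y":0,"z":-0.6,"rx":0,"ry":0,"rz":0,"jaw":0.3},{"x":0,"y":0,"z":-0.6,"rx":0,"ry":0,"rz":0,"jaw":0.3}]'
python3 - <<'E'
from org import *
c=cam("scene"); crop(c,300,120,430,260,5,"pics/g5.png")
fs=[]
for i in range(14): env.read_camera("top"); fs.append(env.state()["ft_force"])
print("held",np.mean(fs,0).round(2),np.std(fs,0).round(2))
c=cam("top"); cv2.imwrite("pics/top1.png",cv2.resize(c["img"][:,:,::-1],(800,600)))
E
python3 mv.py 457 145 50 178.5
```

```text
t: 17.92
eef_pos: [462.0, 144.9, 318.9]
tcp_rot: [3.141, 0.0, 3.115]
ft_force: [0.0, 0.3, 0.1]
opening: 0.418
held [-0.3   0.17 -0.73] [0.41 0.43 0.54]
t 18.7 gp [462.3 145.  147.8] yaw 178.5 op 0.420 F [-0.4  0.1 -0.5] shift [ 0.035 -0.001  0.652] turn [ 0.  0. -0.]
```

View pics/g5.png

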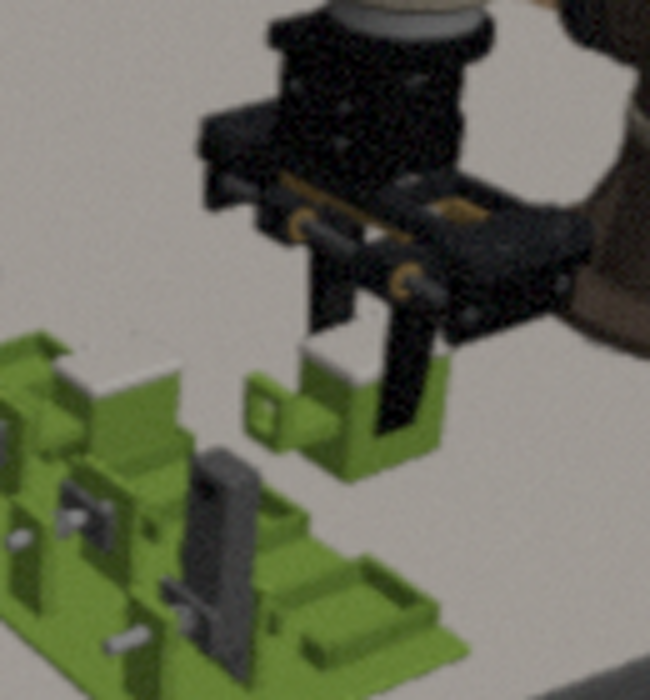

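View pics/top1.png

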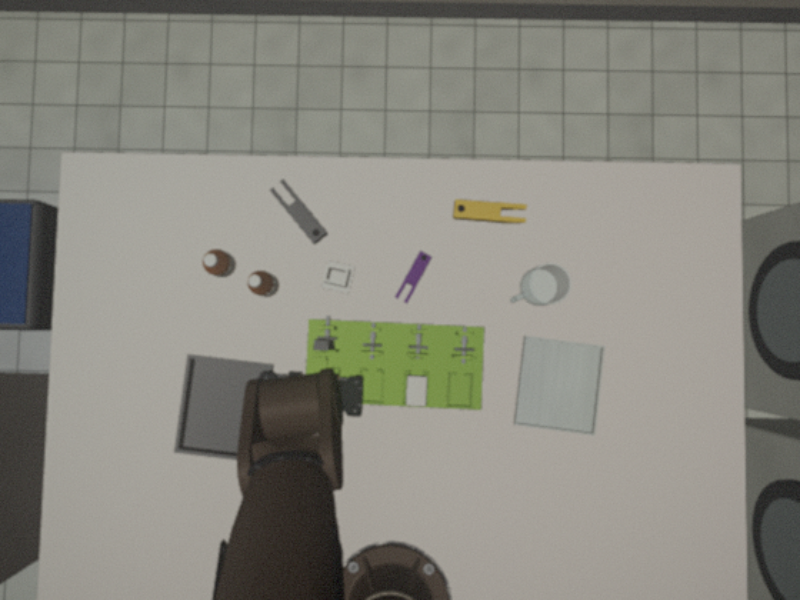

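Held minus tare is about 0.5 N, so box 4 is empty and goes in the tub. The tub still sits at (225,407). Placing at tub (−15,−37).

```bash
python3 mv.py 390.5 319.3 147.8 174.3
```

```text
t 18.7 gp [462.3 145.  147.8] yaw 178.5 op 0.420 F [-0.4  0.1 -0.5] shift [0.509 1.149 0.   ] turn [0.    0.    0.093]
```

```bash
python3 -m pendant '[{"x":0.15,"y":0.3,"z":0,"rx":0,"ry":0,"rz":0.093,"jaw":0.3},{"x":0.3,"y":0.65,"z":0,"rx":0,"ry":0,"rz":0.093,"jaw":0.3},{"x":0.45,"y":0.97,"z":0,"rx":0,"ry":0,"rz":0.093,"jaw":0.3},{"x":0.509,"y":1.0,"z":0,"rx":0,"ry":0,"rz":0.093,"jaw":0.3},{"x":0.509,"y":1.0,"z":0,"rx":0,"ry":0,"rz":0.093,"jaw":0.3}]'; python3 mv.py 390.5 319.3 80 174.3
```

```text
t: 19.35
eef_pos: [389.4, 296.9, 318.7]
tcp_rot: [-3.141, -0.0, 3.044]
ft_force: [-0.0, -0.6, -0.5]
opening: 0.416
t 19.4 gp [389.4 296.9 147.7] yaw 174.4 op 0.416 F [-0.  -0.6 -0.5] shift [0.008 0.149 0.452] turn [-0.    -0.     0.002]
```

```bash
python3 -m pendant '[{"x":0.008,"y":0.149,"z":0.05,"rx":0,"ry":0,"rz":0,"jaw":0.3},{"x":0.008,"y":0.149,"z":0.25,"rx":0,"ry":0,"rz":0,"jaw":0.3},{"x":0.008,"y":0.149,"z":0.45,"rx":0,"ry":0,"rz":0,"jaw":0.3},{"x":0.008,"y":0.149,"z":0.45,"rx":0,"ry":0,"rz":0,"jaw":0.3},{"x":0.008,"y":0.149,"z":0.45,"rx":0,"ry":0,"rz":0,"jaw":0.3}]'
python3 - <<'E'
from org import *
c=cam("scene"); crop(c,370,150,540,330,4.4,"pics/h4.png")
c=cam("top"); crop(c,110,220,250,340,5,"pics/h4t.png")
E
python3 mv.py 390.5 319.3 49 174.3
```

```text
t: 19.98
eef_pos: [391.6, 318.7, 252.1]
tcp_rot: [3.141, 0.001, 3.041]
ft_force: [0.0, 0.1, 0.3]
opening: 0.421
t 20.1 gp [391.7 319.2  81.4] yaw 174.3 op 0.418 F [-0.3  0.2 -1.2] shift [0.006 0.001 0.216] turn [ 0.002  0.002 -0.001]
```

View pics/h4.png

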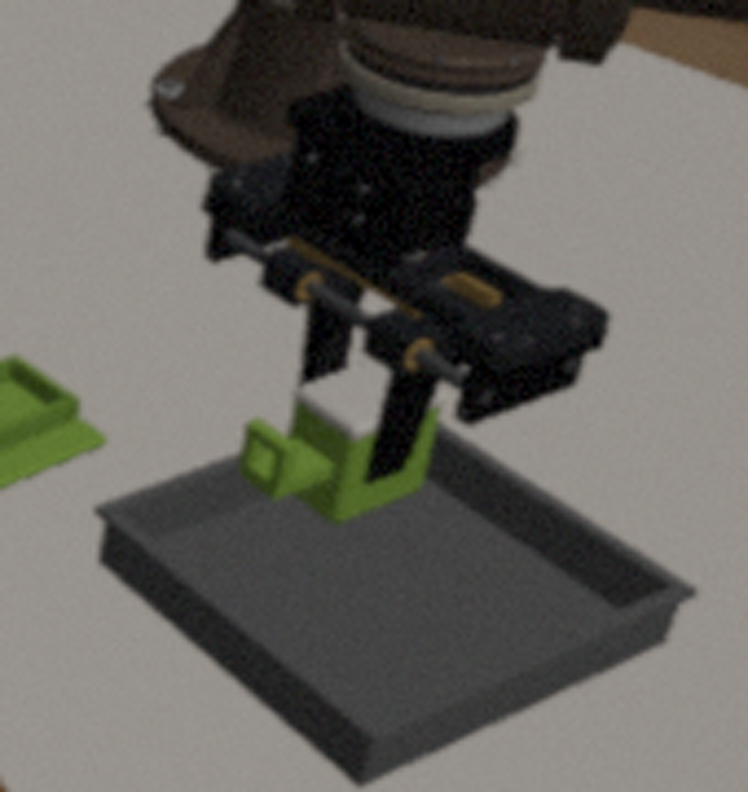

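View pics/h4t.png

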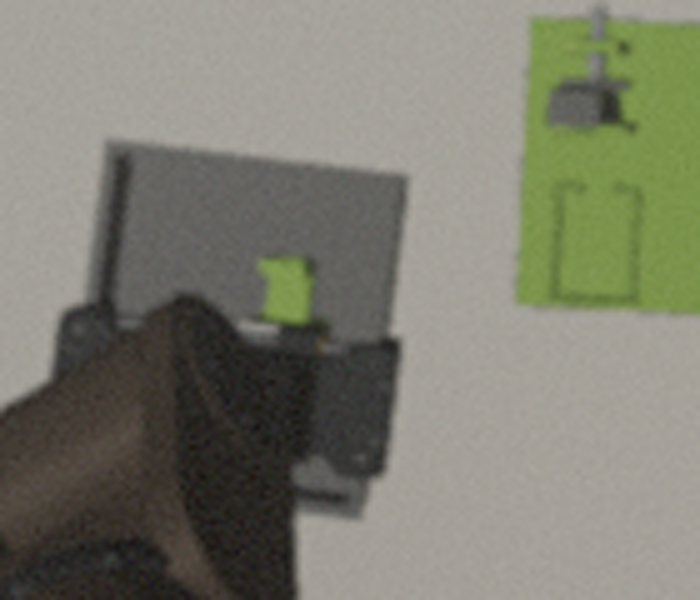

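The box hangs upright over the right half of the tub and clear of its walls. Lowering and releasing.

```bash
python3 -m pendant '[{"x":0,"y":0,"z":0.1,"rx":0,"ry":0,"rz":0,"jaw":0.3},{"x":0,"y":0,"z":0.18,"rx":0,"ry":0,"rz":0,"jaw":0.3},{"x":0,"y":0,"z":0.215,"rx":0,"ry":0,"rz":0,"jaw":0.3},{"x":0,"y":0,"z":0.215,"rx":0,"ry":0,"rz":0,"jaw":0.3},{"x":0,"y":0,"z":0.215,"rx":0,"ry":0,"rz":0,"jaw":0.3}]'; python3 mv.py 390.5 319.3 48 174.3
```

```text
t: 20.7
eef_pos: [390.9, 319.3, 218.7]
tcp_rot: [-3.141, -0.0, 3.042]
ft_force: [-1.1, 0.1, -0.3]
opening: 0.42
t 20.7 gp [390.8 319.3  47.7] yaw 174.3 op 0.420 F [-1.1  0.1 -0.3] shift [ 0.003 -0.    -0.002] turn [-0. -0.  0.]
```

```bash
python3 -m pendant '[{"x":0,"y":0,"z":0,"rx":0,"ry":0,"rz":0,"jaw":0.65},{"x":0,"y":0,"z":0,"rx":0,"ry":0,"rz":0,"jaw":0.65},{"x":0,"y":0,"z":0,"rx":0,"ry":0,"rz":0,"jaw":0.65},{"x":0,"y":0,"z":-0.1,"rx":0,"ry":0,"rz":0,"jaw":0.65},{"x":0,"y":0,"z":-0.4,"rx":0,"ry":0,"rz":0,"jaw":0.65},{"x":0,"y":0,"z":-0.8,"rx":0,"ry":0,"rz":0,"jaw":0.65},{"x":0,"y":0,"z":-1.0,"rx":0,"ry":0,"rz":0,"jaw":0.65},{"x":0,"y":0,"z":-1.0,"rx":0,"ry":0,"rz":0,"jaw":0.65}]'
python3 - <<'E'
from org import *
c=cam("scene"); crop(c,280,150,540,330,3,"pics/i4.png")
E
python3 mv.py 545.6 143.2 230 88.5
```

```text
t: 21.7
eef_pos: [390.7, 319.2, 372.0]
tcp_rot: [3.138, 0.004, 3.042]
ft_force: [0.4, -0.3, 0.5]
opening: 0.651
t 21.8 gp [390.9 319.3 199.4] yaw 174.3 op 0.654 F [0.3 0.9 0.5] shift [-1.145 -1.064 -0.204] turn [4.000e-03 1.000e-03 1.907e+00]
```

View pics/i4.png

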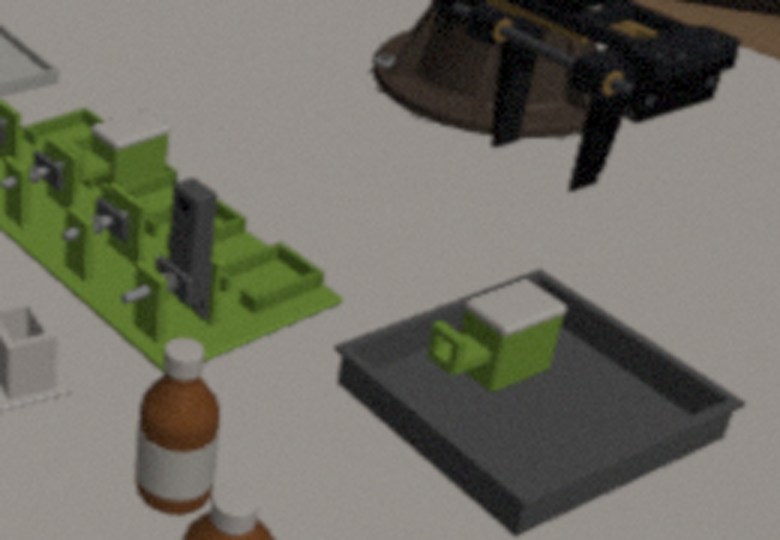

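Box 4 stands upright in the tub. Now back to the fork.

```bash
python3 -m pendant '[{"x":-0.3,"y":-0.27,"z":-0.1,"rx":0,"ry":0,"rz":0.23,"jaw":0.65},{"x":-0.55,"y":-0.52,"z":-0.2,"rx":0,"ry":0,"rz":0.46,"jaw":0.65},{"x":-0.8,"y":-0.77,"z":-0.2,"rx":0,"ry":0,"rz":0.69,"jaw":0.65},{"x":-1,"y":-0.93,"z":-0.2,"rx":0,"ry":0,"rz":0.95,"jaw":0.65},{"x":-1,"y":-0.93,"z":-0.2,"rx":0,"ry":0,"rz":0.95,"jaw":0.65}]'; python3 mv.py 545.6 143.2 230 88.5
```

```text
t: 22.38
eef_pos: [527.6, 163.8, 397.6]
tcp_rot: [-3.14, -0.001, 2.291]
ft_force: [0.0, -0.4, -0.1]
opening: 0.648
t 22.4 gp [527.2 163.8 226.6] yaw 131.3 op 0.648 F [ 0.  -0.4 -0.1] shift [-0.183 -0.    -0.023] turn [-0.003 -0.     0.951]
```

```bash
python3 -m pendant '[{"x":-0.183,"y":0,"z":0,"rx":0,"ry":0,"rz":0.23,"jaw":0.65},{"x":-0.183,"y":0,"z":0,"rx":0,"ry":0,"rz":0.46,"jaw":0.65},{"x":-0.183,"y":0,"z":0,"rx":0,"ry":0,"rz":0.69,"jaw":0.65},{"x":-0.183,"y":0,"z":0,"rx":0,"ry":0,"rz":0.951,"jaw":0.65},{"x":-0.183,"y":0,"z":0,"rx":0,"ry":0,"rz":0.951,"jaw":0.65},{"x":-0.183,"y":0,"z":0,"rx":0,"ry":0,"rz":0.951,"jaw":0.65}]'; python3 mv.py 545.6 143.2 107 88.5
```

```text
t: 23.12
eef_pos: [544.2, 145.5, 398.7]
tcp_rot: [-3.141, 0.0, 1.554]
ft_force: [-0.2, 0.9, -0.5]
opening: 0.651
t 23.1 gp [544.  145.5 227.7] yaw 89.1 op 0.651 F [-0.2  0.9 -0.5] shift [-0.015  0.01   0.804] turn [-0.001  0.     0.012]
```

```bash
python3 -m pendant '[{"x":-0.015,"y":0.01,"z":0.1,"rx":0,"ry":0,"rz":0.012,"jaw":0.65},{"x":-0.015,"y":0.01,"z":0.4,"rx":0,"ry":0,"rz":0.012,"jaw":0.65},{"x":-0.015,"y":0.01,"z":0.6,"rx":0,"ry":0,"rz":0.012,"jaw":0.65},{"x":-0.015,"y":0.01,"z":0.8,"rx":0,"ry":0,"rz":0.012,"jaw":0.65},{"x":-0.015,"y":0.01,"z":0.8,"rx":0,"ry":0,"rz":0.012,"jaw":0.65},{"x":-0.015,"y":0.01,"z":0.8,"rx":0,"ry":0,"rz":0.012,"jaw":0.65}]'; python3 mv.py 545.6 143.2 107 88.5;python3 - <<'E'
from org import *
c=cam("scene"); crop(c,280,140,400,270,6,"pics/j4.png")
E
```

```text
t: 23.88
eef_pos: [546.2, 142.7, 279.5]
tcp_rot: [3.141, -0.0, 1.54]
ft_force: [0.1, 0.6, -0.5]
opening: 0.654
t 23.9 gp [546.3 142.7 108.5] yaw 88.3 op 0.654 F [ 0.1  0.6 -0.5] shift [ 0.003 -0.004  0.01 ] turn [ 0.001 -0.    -0.005]
```

View pics/j4.png

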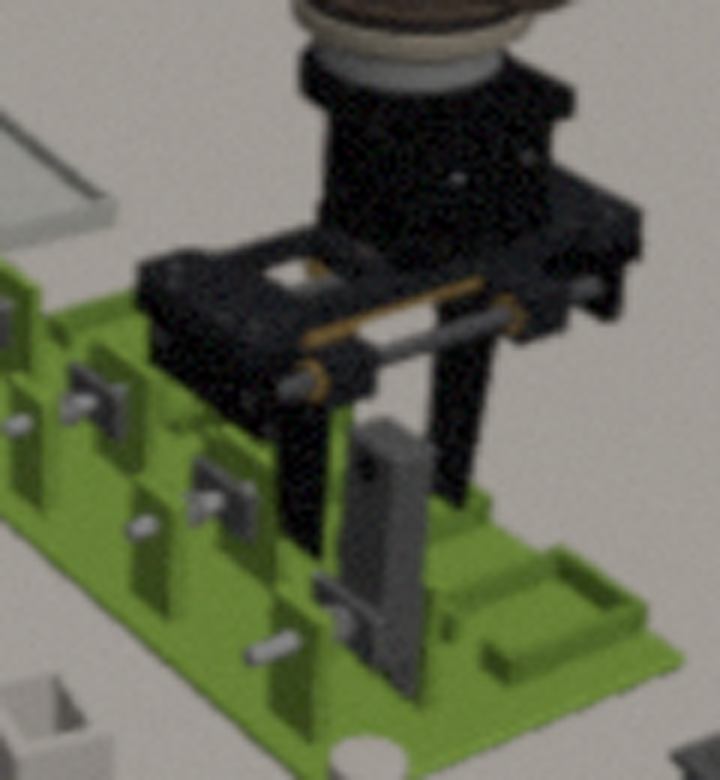

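The fork is between the fingers. Closing, then lifting.

```bash
python3 -m pendant '[{"x":0,"y":-0.004,"z":0.01,"rx":0,"ry":0,"rz":-0.005,"jaw":0},{"x":0,"y":-0.004,"z":0.01,"rx":0,"ry":0,"rz":-0.005,"jaw":0},{"x":0,"y":-0.004,"z":0.01,"rx":0,"ry":0,"rz":-0.005,"jaw":0},{"x":0,"y":-0.004,"z":0.01,"rx":0,"ry":0,"rz":-0.005,"jaw":0},{"x":0,"y":-0.004,"z":0.01,"rx":0,"ry":0,"rz":-0.005,"jaw":0},{"x":0,"y":-0.004,"z":0.01,"rx":0,"ry":0,"rz":-0.005,"jaw":0},{"x":0,"y":-0.004,"z":0.01,"rx":0,"ry":0,"rz":-0.005,"jaw":0}]'; python3 mv.py 545.6 143.2 197 88.5
```

```text
t: 24.8
eef_pos: [544.8, 142.8, 277.4]
tcp_rot: [-3.139, 0.0, 1.544]
ft_force: [-5.6, -0.2, 3.2]
opening: 0.209
t 24.8 gp [544.4 142.8 106.4] yaw 88.5 op 0.209 F [-5.6 -0.2  3.2] shift [ 0.003  0.004 -0.604] turn [-0.003  0.    -0.001]
```

```bash
python3 -m pendant '[{"x":0,"y":0,"z":-0.1,"rx":0,"ry":0,"rz":0,"jaw":0},{"x":0,"y":0,"z":-0.25,"rx":0,"ry":0,"rz":0,"jaw":0},{"x":0,"y":0,"z":-0.45,"rx":0,"ry":0,"rz":0,"jaw":0},{"x":0,"y":0,"z":-0.6,"rx":0,"ry":0,"rz":0,"jaw":0},{"x":0,"y":0,"z":-0.6,"rx":0,"ry":0,"rz":0,"jaw":0}]'; python3 mv.py 540.7 -46.7 197 88.5;python3 - <<'E'
from org import *
c=cam("scene"); crop(c,280,140,400,270,6,"pics/k4.png")
E
```

```text
t: 25.42
eef_pos: [545.5, 142.8, 369.0]
tcp_rot: [3.138, -0.001, 1.544]
ft_force: [-0.5, 0.2, -1.3]
opening: 0.213
t 25.4 gp [546.1 142.9 198. ] yaw 88.5 op 0.213 F [-0.5  0.2 -1.3] shift [-1.264  0.002  0.006] turn [ 0.005 -0.001 -0.001]
```

View pics/k4.png

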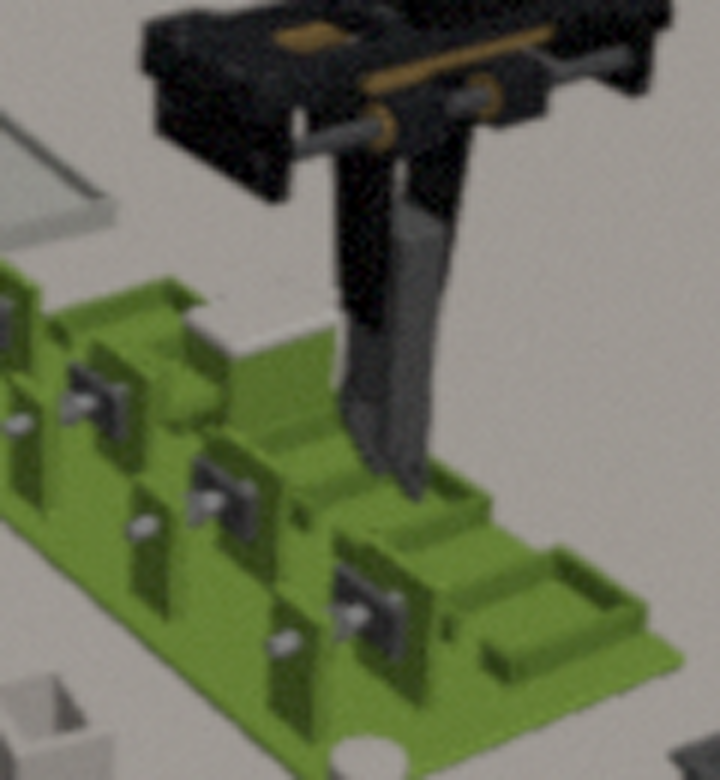

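The fork is free and bar 4 has sprung back. Going to bay 2.

```bash
python3 -m pendant '[{"x":-0.3,"y":0,"z":0,"rx":0,"ry":0,"rz":0,"jaw":0},{"x":-0.65,"y":0,"z":0,"rx":0,"ry":0,"rz":0,"jaw":0},{"x":-0.9,"y":0,"z":0,"rx":0,"ry":0,"rz":0,"jaw":0},{"x":-0.9,"y":0,"z":0,"rx":0,"ry":0,"rz":0,"jaw":0}]'; python3 mv.py 540.7 -46.9 170 88.5
```

```text
t: 25.98
eef_pos: [541.7, 5.7, 366.3]
tcp_rot: [-3.14, -0.0, 1.541]
ft_force: [0.0, -0.2, -1.7]
opening: 0.208
t 26.0 gp [541.4   5.7 195.3] yaw 88.3 op 0.208 F [ 0.  -0.2 -1.7] shift [-0.351  0.004  0.168] turn [-0.002 -0.    -0.005]
```

```bash
python3 -m pendant '[{"x":-0.351,"y":0.003,"z":0,"rx":0,"ry":0,"rz":-0.005,"jaw":0},{"x":-0.351,"y":0.003,"z":0.05,"rx":0,"ry":0,"rz":-0.005,"jaw":0},{"x":-0.351,"y":0.003,"z":0.13,"rx":0,"ry":0,"rz":-0.005,"jaw":0},{"x":-0.351,"y":0.003,"z":0.2,"rx":0,"ry":0,"rz":-0.005,"jaw":0},{"x":-0.351,"y":0.003,"z":0.22,"rx":0,"ry":0,"rz":-0.005,"jaw":0},{"x":-0.351,"y":0.003,"z":0.22,"rx":0,"ry":0,"rz":-0.005,"jaw":0}]'; python3 mv.py 540.7 -46.9 160 88.5;
python3 -c "
from fk import *
show('c2',d=5,bay=-47.5,ov=False)"
```

```text
t: 26.72
eef_pos: [540.9, -44.3, 334.3]
tcp_rot: [-3.141, -0.0, 1.548]
ft_force: [0.9, 0.2, -1.1]
opening: 0.211
t 26.7 gp [540.8 -44.3 163.3] yaw 88.7 op 0.211 F [ 0.9  0.2 -1.1] shift [-0.017 -0.001  0.022] turn [-0.001 -0.     0.005]
```

View pics/c2_scene.png

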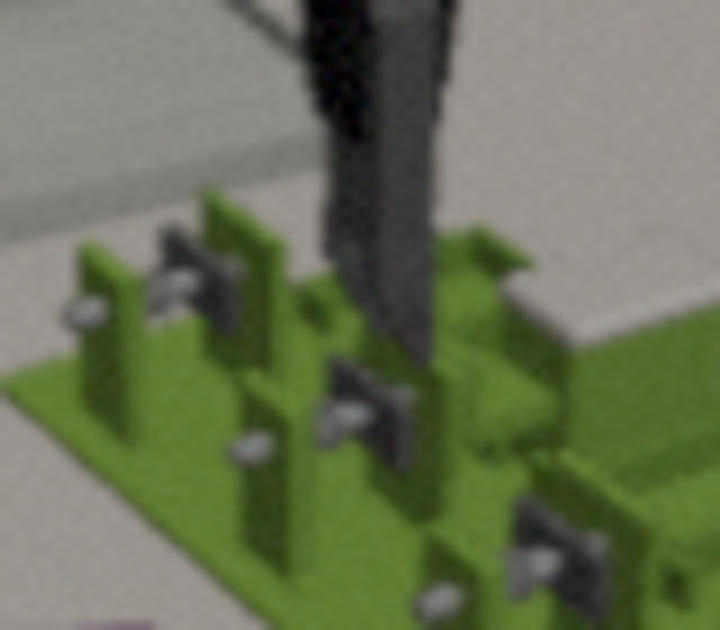

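```bash
python3 -m pendant '[{"x":-0.017,"y":0,"z":0.02,"rx":0,"ry":0,"rz":0,"jaw":0},{"x":-0.017,"y":0,"z":0.03,"rx":0,"ry":0,"rz":0,"jaw":0},{"x":-0.017,"y":0,"z":0.03,"rx":0,"ry":0,"rz":0,"jaw":0}]'; python3 mv.py 540.7 -46.9 156 88.5;
python3 -c "
from fk import *
show('d2',d=5,bay=-47.5,ov=False)"
```

```text
t: 27.2
eef_pos: [540.7, -47.5, 329.9]
tcp_rot: [-3.141, -0.0, 1.547]
ft_force: [0.2, -0.3, -1.6]
opening: 0.211
t 27.2 gp [540.7 -47.4 158.9] yaw 88.7 op 0.211 F [ 0.2 -0.3 -1.6] shift [0.004 0.    0.02 ] turn [-0.    -0.     0.004]
```

View pics/d2_scene.png

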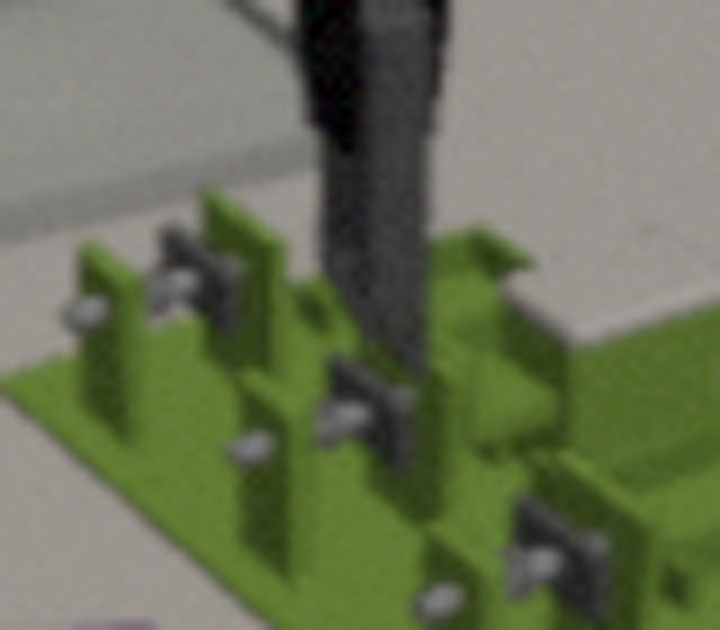

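The alignment matches the bay 4 picture. Going down.

```bash
python3 -m pendant '[{"x":0.003,"y":0,"z":0.03,"rx":0,"ry":0,"rz":0,"jaw":0},{"x":0.003,"y":0,"z":0.05,"rx":0,"ry":0,"rz":0,"jaw":0},{"x":0.003,"y":0,"z":0.05,"rx":0,"ry":0,"rz":0,"jaw":0}]'; python3 -m pendant '[{"x":0,"y":0,"z":0.02,"rx":0,"ry":0,"rz":0,"jaw":0},{"x":0,"y":0,"z":0.045,"rx":0,"ry":0,"rz":0,"jaw":0},{"x":0,"y":0,"z":0.045,"rx":0,"ry":0,"rz":0,"jaw":0}]'; python3 mv.py 540.7 -46.9 107 88.5
```

```text
t: 27.68
eef_pos: [540.7, -46.9, 322.2]
tcp_rot: [-3.141, -0.0, 1.548]
ft_force: [0.4, 1.1, -0.8]
opening: 0.209
t: 28.05
eef_pos: [540.4, -46.9, 315.4]
tcp_rot: [-3.14, -0.0, 1.548]
ft_force: [-1.5, 0.4, -1.0]
opening: 0.21
t 28.1 gp [540.2 -46.8 144.4] yaw 88.7 op 0.210 F [-1.5  0.4 -1. ] shift [-0.     0.002  0.249] turn [-0.002 -0.     0.004]
```

```bash
python3 -m pendant '[{"x":0,"y":0,"z":0.03,"rx":0,"ry":0,"rz":0,"jaw":0},{"x":0,"y":0,"z":0.07,"rx":0,"ry":0,"rz":0,"jaw":0},{"x":0,"y":0,"z":0.1,"rx":0,"ry":0,"rz":0,"jaw":0},{"x":0,"y":0,"z":0.12,"rx":0,"ry":0,"rz":0,"jaw":0},{"x":0,"y":0,"z":0.12,"rx":0,"ry":0,"rz":0,"jaw":0}]'; python3 -m pendant '[{"x":0,"y":0,"z":0.03,"rx":0,"ry":0,"rz":0,"jaw":0},{"x":0,"y":0,"z":0.06,"rx":0,"ry":0,"rz":0,"jaw":0},{"x":0,"y":0,"z":0.09,"rx":0,"ry":0,"rz":0,"jaw":0},{"x":0,"y":0,"z":0.115,"rx":0,"ry":0,"rz":0,"jaw":0},{"x":0,"y":0,"z":0.115,"rx":0,"ry":0,"rz":0,"jaw":0},{"x":0,"y":0,"z":0.115,"rx":0,"ry":0,"rz":0,"jaw":0}]'; python3 mv.py 540.7 -46.9 107 88.5
```

```text
t: 28.68
eef_pos: [540.4, -46.9, 297.5]
tcp_rot: [-3.14, -0.0, 1.548]
ft_force: [-5.3, -0.0, 2.1]
opening: 0.211
t: 29.42
eef_pos: [540.2, -46.9, 279.7]
tcp_rot: [-3.139, -0.001, 1.548]
ft_force: [-5.4, 0.1, -2.0]
opening: 0.211
t 29.4 gp [539.7 -46.7 108.7] yaw 88.7 op 0.211 F [-5.4  0.1 -2. ] shift [-0.     0.004  0.012] turn [-0.004 -0.001  0.004]
```

```bash
python3 -m pendant '[{"x":0,"y":0,"z":0.012,"rx":0,"ry":0,"rz":0,"jaw":0},{"x":0,"y":0,"z":0.018,"rx":0,"ry":0,"rz":0,"jaw":0},{"x":0,"y":0,"z":0.018,"rx":0,"ry":0,"rz":0,"jaw":0},{"x":0,"y":0,"z":0.018,"rx":0,"ry":0,"rz":0,"jaw":0}]'; python3 mv.py 540.7 -46.9 107 88.5
```

```text
t: 29.92
eef_pos: [540.3, -46.9, 277.3]
tcp_rot: [-3.139, -0.0, 1.548]
ft_force: [-5.1, 1.4, 0.0]
opening: 0.212
t 29.9 gp [539.9 -46.8 106.3] yaw 88.7 op 0.212 F [-5.1  1.4  0. ] shift [-0.     0.003 -0.004] turn [-0.003 -0.001  0.004]
```

```bash
python3 -m pendant '[{"x":0,"y":0,"z":0.008,"rx":0,"ry":0,"rz":0,"jaw":0},{"x":0,"y":0,"z":0.014,"rx":0,"ry":0,"rz":0,"jaw":0},{"x":0,"y":0,"z":0.014,"rx":0,"ry":0,"rz":0,"jaw":0}]'; python3 mv.py 540.7 -46.9 107 88.5
```

```text
t: 30.3
eef_pos: [540.9, -46.8, 276.9]
tcp_rot: [3.14, -0.0, 1.548]
ft_force: [-5.7, 1.7, 17.0]
opening: 0.208
t 30.3 gp [541.2 -46.8 105.9] yaw 88.7 op 0.208 F [-5.7  1.7 17. ] shift [-0.    -0.001 -0.007] turn [ 0.002 -0.     0.004]
```

Seated at 17 N. Releasing and rising.

```bash
python3 -m pendant '[{"x":0,"y":0,"z":0,"rx":0,"ry":0,"rz":0,"jaw":0.5},{"x":0,"y":0,"z":0,"rx":0,"ry":0,"rz":0,"jaw":0.5},{"x":0,"y":0,"z":0,"rx":0,"ry":0,"rz":0,"jaw":0.5},{"x":0,"y":0,"z":0,"rx":0,"ry":0,"rz":0,"jaw":0.5},{"x":0,"y":0,"z":-0.2,"rx":0,"ry":0,"rz":0,"jaw":0.75},{"x":0,"y":0,"z":-0.55,"rx":0,"ry":0,"rz":0,"jaw":0.75},{"x":0,"y":0,"z":-0.9,"rx":0,"ry":0,"rz":0,"jaw":0.75},{"x":0,"y":0,"z":-0.9,"rx":0,"ry":0,"rz":0,"jaw":0.75}]'
python3 -c "
from fk import *
show('e2',d=5,bay=-47.5,ov=False)"
python3 mv.py 456 -44.5 230 178.5
```

```text
t: 31.3
eef_pos: [540.9, -46.9, 414.3]
tcp_rot: [3.135, 0.001, 1.548]
ft_force: [-0.6, -0.1, -1.3]
opening: 0.747
t 31.4 gp [540.6 -46.9 239.5] yaw 88.7 op 0.748 F [-0.7 -0.5 -0.1] shift [ 0.003 -0.563  0.063] turn [ 0.     0.    -1.996]
```

View pics/e2_scene.png

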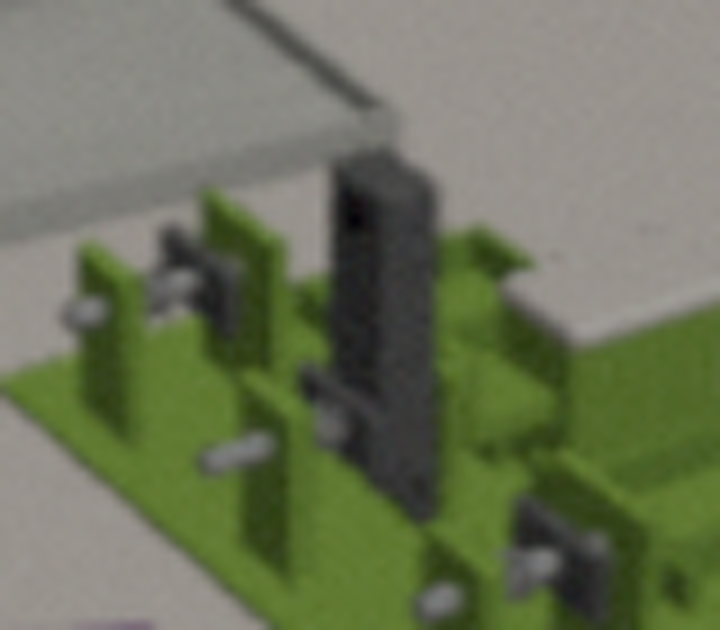

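Bar 2 is drawn back. Moving over box 2 at about (457.3,−45).

```bash
python3 -m pendant '[{"x":0.01,"y":-0.2,"z":0,"rx":0,"ry":0,"rz":-0.23,"jaw":0.75},{"x":0.01,"y":-0.4,"z":0,"rx":0,"ry":0,"rz":-0.46,"jaw":0.75},{"x":0.01,"y":-0.556,"z":0,"rx":0,"ry":0,"rz":-0.69,"jaw":0.75},{"x":0.01,"y":-0.556,"z":0,"rx":0,"ry":0,"rz":-1,"jaw":0.75},{"x":0.01,"y":-0.556,"z":0,"rx":0,"ry":0,"rz":-1,"jaw":0.75},{"x":0.01,"y":-0.556,"z":0,"rx":0,"ry":0,"rz":-1,"jaw":0.75}]'
python3 -m pendant '[{"x":0,"y":0,"z":0,"rx":0,"ry":0,"rz":-0.23,"jaw":0.75},{"x":0,"y":0,"z":0,"rx":0,"ry":0,"rz":-0.46,"jaw":0.75},{"x":0,"y":0,"z":0,"rx":0,"ry":0,"rz":-0.69,"jaw":0.75},{"x":0,"y":0,"z":0,"rx":0,"ry":0,"rz":-0.996,"jaw":0.75},{"x":0,"y":0,"z":0,"rx":0,"ry":0,"rz":-0.996,"jaw":0.75},{"x":0,"y":0,"z":0,"rx":0,"ry":0,"rz":-0.996,"jaw":0.75}]'
python3 mv.py 457.3 -45 115 178.5
python3 - <<'E'
from org import *
fs=[]
for i in range(12): env.read_camera("top"); fs.append(env.state()["ft_force"])
print("tare",np.mean(fs,0).round(2))
E
```

```text
t: 32.15
eef_pos: [457.4, -43.5, 409.4]
tcp_rot: [-3.14, -0.002, 2.332]
ft_force: [-0.4, -0.0, -1.0]
opening: 0.754
t: 32.9
eef_pos: [457.4, -43.5, 409.9]
tcp_rot: [3.141, -0.001, 3.114]
ft_force: [-0.1, -0.1, -0.8]
opening: 0.749
t 32.9 gp [457.2 -43.4 238.9] yaw 178.4 op 0.749 F [-0.1 -0.1 -0.8] shift [-0.001 -0.01   0.826] turn [ 0.    -0.002 -0.002]
tare [ 0.06 -0.25 -0.11]
```

```bash
python3 -m pendant '[{"x":0,"y":-0.01,"z":0.3,"rx":0,"ry":0,"rz":0,"jaw":0.75},{"x":0,"y":-0.01,"z":0.6,"rx":0,"ry":0,"rz":0,"jaw":0.75},{"x":0,"y":-0.01,"z":0.826,"rx":0,"ry":0,"rz":0,"jaw":0.75},{"x":0,"y":-0.01,"z":0.826,"rx":0,"ry":0,"rz":0,"jaw":0.75}]'
python3 -m pendant '[{"x":0,"y":0,"z":0.15,"rx":0,"ry":0,"rz":0,"jaw":0.75},{"x":0,"y":0,"z":0.3,"rx":0,"ry":0,"rz":0,"jaw":0.75},{"x":0,"y":0,"z":0.43,"rx":0,"ry":0,"rz":0,"jaw":0.75},{"x":0,"y":0,"z":0.43,"rx":0,"ry":0,"rz":0,"jaw":0.75},{"x":0,"y":0,"z":0.43,"rx":0,"ry":0,"rz":0,"jaw":0.75}]'
python3 - <<'E'
from org import *
c=cam("scene"); crop(c,270,120,390,230,6,"pics/f2.png")
E
python3 mv.py 457.3 -45 50 178.5
```

```text
t: 34.0
eef_pos: [457.2, -45.0, 285.4]
tcp_rot: [3.141, -0.004, 3.115]
ft_force: [0.7, -0.6, 1.0]
opening: 0.75
t: 34.62
eef_pos: [457.7, -45.1, 223.6]
tcp_rot: [-3.141, 0.002, 3.115]
ft_force: [0.3, -0.4, -0.2]
opening: 0.749
t 34.7 gp [458.  -45.1  52.6] yaw 178.5 op 0.746 F [ 0.2 -0.   0.2] shift [0.003 0.    0.017] turn [-0.     0.002  0.   ]
```

View pics/f2.png

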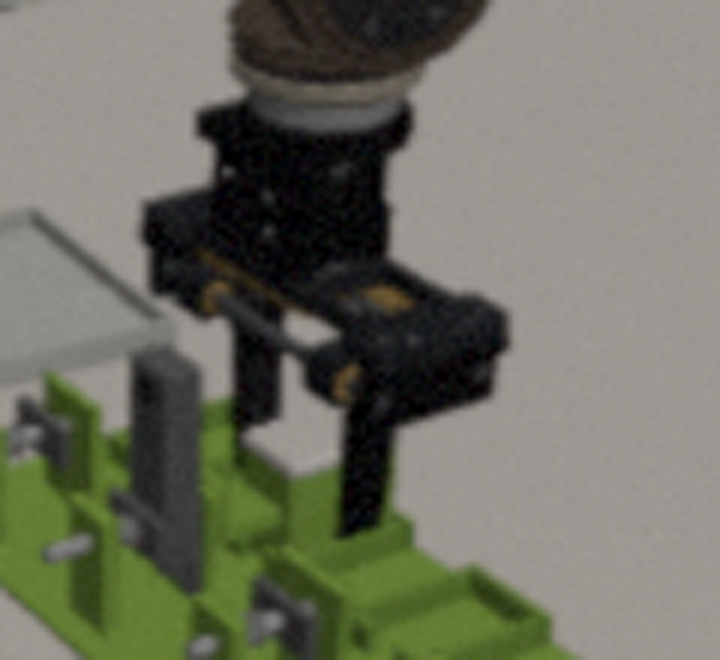

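The fingers straddle box 2. Closing, then lifting.

```bash
python3 -m pendant '[{"x":0,"y":0,"z":0.015,"rx":0,"ry":0,"rz":0,"jaw":0.75},{"x":0,"y":0,"z":0.015,"rx":0,"ry":0,"rz":0,"jaw":0.5},{"x":0,"y":0,"z":0.015,"rx":0,"ry":0,"rz":0,"jaw":0.3},{"x":0,"y":0,"z":0.015,"rx":0,"ry":0,"rz":0,"jaw":0.3},{"x":0,"y":0,"z":0.015,"rx":0,"ry":0,"rz":0,"jaw":0.3},{"x":0,"y":0,"z":0.015,"rx":0,"ry":0,"rz":0,"jaw":0.3},{"x":0,"y":0,"z":0.015,"rx":0,"ry":0,"rz":0,"jaw":0.3}]'
python3 mv.py 457.3 -45 50 178.5
python3 -m pendant '[{"x":0,"y":0,"z":-0.02,"rx":0,"ry":0,"rz":0,"jaw":0.3},{"x":0,"y":0,"z":-0.05,"rx":0,"ry":0,"rz":0,"jaw":0.3},{"x":0,"y":0,"z":-0.05,"rx":0,"ry":0,"rz":0,"jaw":0.3}]'; python3 mv.py 457 -45 50
```

```text
t: 35.55
eef_pos: [457.3, -45.0, 220.1]
tcp_rot: [3.141, -0.0, 3.115]
ft_force: [0.2, 0.3, 0.8]
opening: 0.421
t 35.5 gp [457.3 -45.   49.1] yaw 178.5 op 0.421 F [0.2 0.3 0.8] shift [ 0.    -0.    -0.006] turn [ 0. -0. -0.]
t: 35.92
eef_pos: [457.4, -45.0, 227.9]
tcp_rot: [-3.142, 0.001, 3.115]
ft_force: [-0.4, 0.3, -1.8]
opening: 0.417
t 35.9 gp [457.5 -45.   56.9] yaw 178.5 op 0.417 F [-0.4  0.3 -1.8] shift [0.003 0.    0.046]
```

```bash
python3 -m pendant '[{"x":0,"y":0,"z":-0.1,"rx":0,"ry":0,"rz":0,"jaw":0.3},{"x":0,"y":0,"z":-0.2,"rx":0,"ry":0,"rz":0,"jaw":0.3},{"x":0,"y":0,"z":-0.4,"rx":0,"ry":0,"rz":0,"jaw":0.3},{"x":0,"y":0,"z":-0.6,"rx":0,"ry":0,"rz":0,"jaw":0.3},{"x":0,"y":0,"z":-0.6,"rx":0,"ry":0,"rz":0,"jaw":0.3},{"x":0,"y":0,"z":-0.6,"rx":0,"ry":0,"rz":0,"jaw":0.3}]'
python3 - <<'E'
from org import *
c=cam("scene"); crop(c,220,110,400,240,4.4,"pics/g2.png")
fs=[]
for i in range(14): env.read_camera("top"); fs.append(env.state()["ft_force"])
print("held",np.mean(fs,0).round(2))
c=cam("top"); cv2.imwrite("pics/top2.png",cv2.resize(c["img"][:,:,::-1],(800,600)))
E
python3 mv.py 457 -45 50 178.5
```

```text
t: 36.67
eef_pos: [457.1, -45.0, 316.9]
tcp_rot: [3.141, -0.001, 3.115]
ft_force: [0.5, -0.8, -2.5]
opening: 0.418
held [-0.18 -0.33 -1.78]
t 37.5 gp [457.4 -45.  146.6] yaw 178.5 op 0.418 F [-0.1 -0.2 -2.5] shift [ 0.002 -0.     0.644] turn [ 0.  0. -0.]
```

View pics/g2.png

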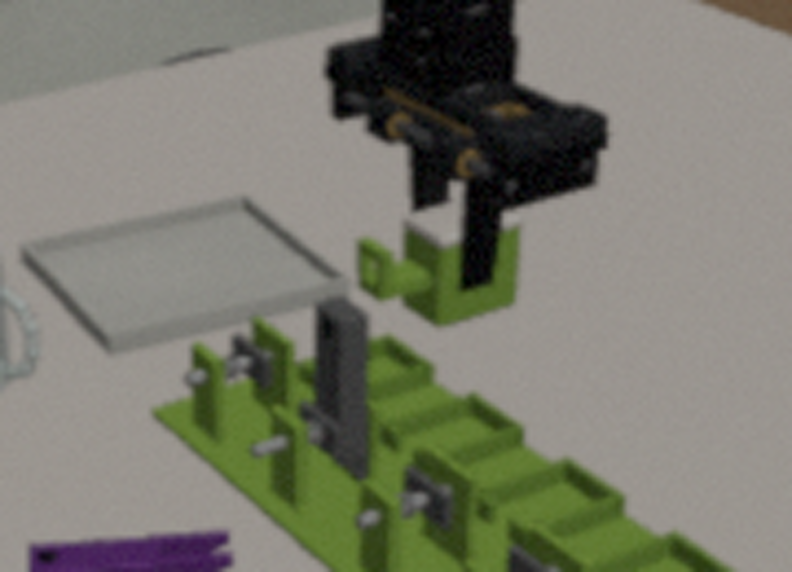

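View pics/top2.png

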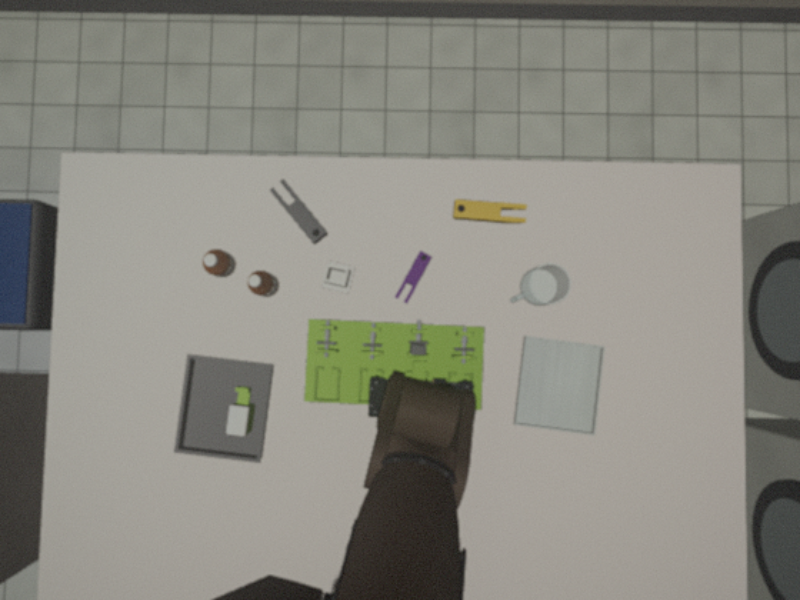

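Held minus tare is about 1.7 N. That says heavy, but it is close to the 1.4 N threshold, so I'll sample more.

```bash
python3 - <<'E'
from org import *
fs=[];ms=[]
for i in range(40): env.read_camera("top"); s=env.state(); fs.append(s["ft_force"]); ms.append(s["moment"])
fs=np.array(fs); print("held",fs.mean(0).round(2),fs.std(0).round(2)); print(np.mean(ms,0).round(3))
E
python3 mv.py 459 -345 145 174
```

```text
held [ 0.02  0.07 -2.  ] [0.51 0.48 0.6 ]
[ 0.014 -0.002 -0.008]
t 39.5 gp [457.4 -45.  146.6] yaw 178.5 op 0.422 F [-0.6  0.  -1.4] shift [-0.064 -1.999  0.01 ] turn [0.  0.  0.1]
```

About −2.0 N over 40 samples: box 2 is full and goes in the tray. The tray hasn't moved.

```bash
python3 -m pendant '[{"x":0,"y":-0.3,"z":0,"rx":0,"ry":0,"rz":0.1,"jaw":0.3},{"x":0,"y":-0.7,"z":0,"rx":0,"ry":0,"rz":0.1,"jaw":0.3},{"x":0,"y":-1,"z":0,"rx":0,"ry":0,"rz":0.1,"jaw":0.3},{"x":0,"y":-1,"z":0,"rx":0,"ry":0,"rz":0.1,"jaw":0.3}]'; python3 mv.py 455 -327 146 173.7
```

```text
t: 39.98
eef_pos: [453.3, -197.4, 317.4]
tcp_rot: [-3.141, 0.001, 3.033]
ft_force: [-0.0, 0.1, -1.6]
opening: 0.416
t 40.0 gp [ 453.3 -197.5  146.4] yaw 173.8 op 0.416 F [-0.   0.1 -1.6] shift [-0.105 -0.857  0.003] turn [-0.     0.001  0.002]
```

```bash
python3 -m pendant '[{"x":-0.05,"y":-0.4,"z":0,"rx":0,"ry":0,"rz":0,"jaw":0.3},{"x":-0.105,"y":-0.857,"z":0,"rx":0,"ry":0,"rz":0,"jaw":0.3},{"x":-0.105,"y":-0.857,"z":0.1,"rx":0,"ry":0,"rz":0,"jaw":0.3},{"x":-0.105,"y":-0.857,"z":0.35,"rx":0,"ry":0,"rz":0,"jaw":0.3},{"x":-0.105,"y":-0.857,"z":0.5,"rx":0,"ry":0,"rz":0,"jaw":0.3},{"x":-0.105,"y":-0.857,"z":0.5,"rx":0,"ry":0,"rz":0,"jaw":0.3}]'; python3 mv.py 455 -327 48 173.7
python3 - <<'E'
from org import *
c=cam("scene"); crop(c,200,90,360,220,5,"pics/h2.png")
c=cam("top"); crop(c,330,210,450,320,6,"pics/h2t.png")
E
```

```text
t: 40.72
eef_pos: [455.6, -323.1, 241.0]
tcp_rot: [3.139, -0.003, 3.038]
ft_force: [0.0, -0.8, -2.9]
opening: 0.421
t 40.7 gp [ 455.1 -322.6   70. ] yaw 174.0 op 0.421 F [ 0.  -0.8 -2.9] shift [ 0.001 -0.027  0.147] turn [ 0.003 -0.004  0.008]
```

View pics/h2.png

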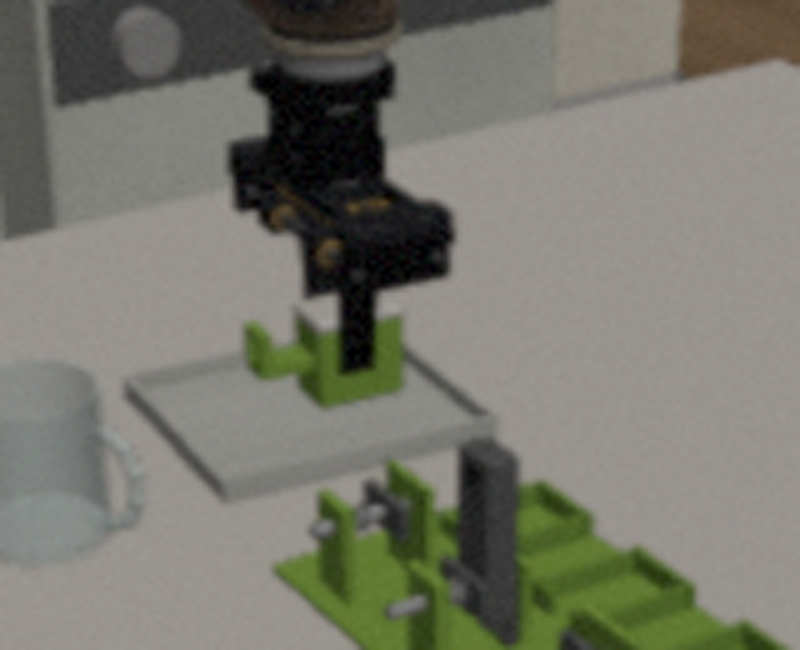

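View pics/h2t.png

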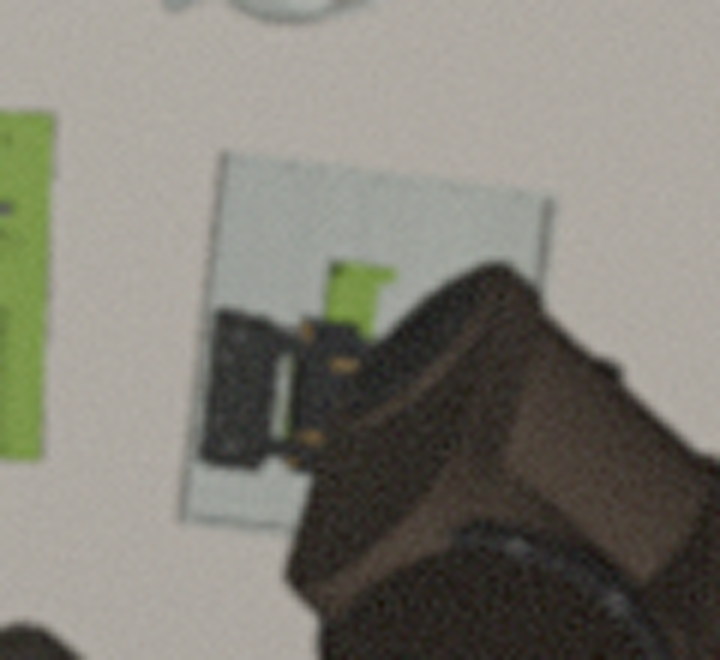

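The box hangs well within the tray. Lowering to the floor.

```bash
python3 -m pendant '[{"x":0,"y":-0.02,"z":0.05,"rx":0,"ry":0,"rz":0.008,"jaw":0.3},{"x":0,"y":-0.02,"z":0.1,"rx":0,"ry":0,"rz":0.008,"jaw":0.3},{"x":0,"y":-0.02,"z":0.145,"rx":0,"ry":0,"rz":0.008,"jaw":0.3},{"x":0,"y":-0.02,"z":0.145,"rx":0,"ry":0,"rz":0.008,"jaw":0.3},{"x":0,"y":-0.02,"z":0.145,"rx":0,"ry":0,"rz":0.008,"jaw":0.3}]'; python3 mv.py 455 -327 47 173.7
```

```text
t: 41.45
eef_pos: [455.3, -327.5, 220.8]
tcp_rot: [3.142, 0.0, 3.03]
ft_force: [-0.0, 1.3, -1.4]
opening: 0.421
t 41.5 gp [ 455.3 -327.4   49.8] yaw 173.6 op 0.421 F [-0.   1.3 -1.4] shift [0.003 0.003 0.019] turn [ 0.     0.    -0.002]
```

```bash
python3 -m pendant '[{"x":0,"y":0,"z":0.015,"rx":0,"ry":0,"rz":0,"jaw":0.3},{"x":0,"y":0,"z":0.018,"rx":0,"ry":0,"rz":0,"jaw":0.3},{"x":0,"y":0,"z":0.018,"rx":0,"ry":0,"rz":0,"jaw":0.3}]'; python3 mv.py 455 -327 47 173.7
```

```text
t: 41.82
eef_pos: [455.3, -327.4, 218.1]
tcp_rot: [3.142, 0.0, 3.031]
ft_force: [-0.4, 0.4, -1.9]
opening: 0.422
t 41.8 gp [ 455.3 -327.4   47.1] yaw 173.6 op 0.422 F [-0.4  0.4 -1.9] shift [0.002 0.003 0.001] turn [ 0.     0.    -0.001]
```

```bash
python3 -m pendant '[{"x":0,"y":0,"z":0.007,"rx":0,"ry":0,"rz":0,"jaw":0.3},{"x":0,"y":0,"z":0.01,"rx":0,"ry":0,"rz":0,"jaw":0.3},{"x":0,"y":0,"z":0.01,"rx":0,"ry":0,"rz":0,"jaw":0.3}]'; python3 mv.py 455 -327 47 173.7
```

```text
t: 42.2
eef_pos: [455.3, -327.3, 218.0]
tcp_rot: [-3.141, 0.001, 3.031]
ft_force: [-4.2, 3.4, 17.0]
opening: 0.414
t 42.2 gp [ 455.4 -327.4   47. ] yaw 173.6 op 0.414 F [-4.2  3.4 17. ] shift [0.002 0.002 0.   ] turn [-0.001  0.001 -0.001]
```

```bash
python3 -m pendant '[{"x":0,"y":0,"z":-0.008,"rx":0,"ry":0,"rz":0,"jaw":0.3},{"x":0,"y":0,"z":-0.008,"rx":0,"ry":0,"rz":0,"jaw":0.65},{"x":0,"y":0,"z":-0.008,"rx":0,"ry":0,"rz":0,"jaw":0.65},{"x":0,"y":0,"z":-0.008,"rx":0,"ry":0,"rz":0,"jaw":0.65},{"x":0,"y":0,"z":-0.1,"rx":0,"ry":0,"rz":0,"jaw":0.65},{"x":0,"y":0,"z":-0.4,"rx":0,"ry":0,"rz":0,"jaw":0.65},{"x":0,"y":0,"z":-0.8,"rx":0,"ry":0,"rz":0,"jaw":0.65},{"x":0,"y":0,"z":-1.0,"rx":0,"ry":0,"rz":0,"jaw":0.65},{"x":0,"y":0,"z":-1.0,"rx":0,"ry":0,"rz":0,"jaw":0.65}]'
python3 - <<'E'
from org import *
c=cam("scene"); crop(c,200,90,500,320,2.6,"pics/i2.png")
E
python3 mv.py 540.7 -46.9 225 88.7
```

```text
t: 43.32
eef_pos: [455.2, -327.3, 369.7]
tcp_rot: [-3.139, 0.004, 3.031]
ft_force: [-0.4, -0.9, 0.2]
opening: 0.649
t 43.4 gp [ 455.4 -327.4  196.9] yaw 173.6 op 0.649 F [-0.8  0.3  0.5] shift [-0.361  1.92  -0.189] turn [0.    0.003 1.888]
```

View pics/i2.png

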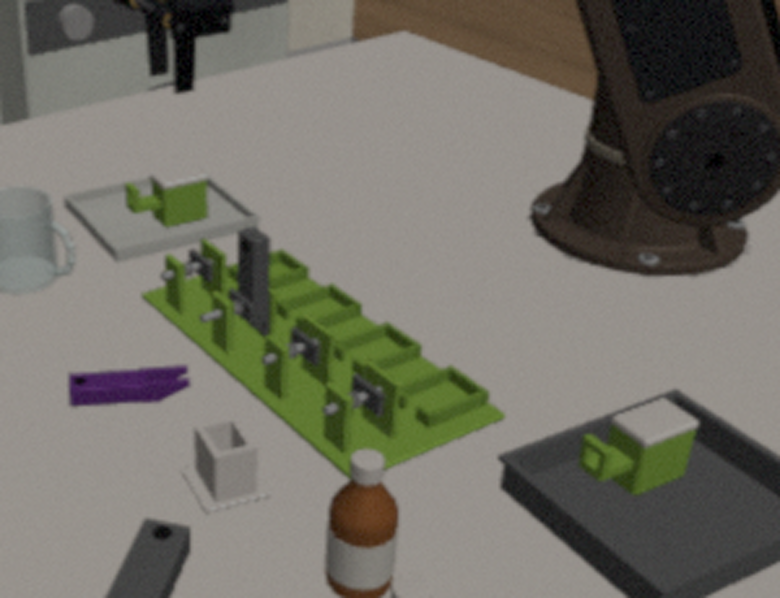

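Both boxes stand upright in their places. Now the fork goes back to its holder: first, return to the fork in bay 2.

```bash
python3 -m pendant '[{"x":-0.06,"y":0.3,"z":-0.1,"rx":0,"ry":0,"rz":0.23,"jaw":0.65},{"x":-0.12,"y":0.6,"z":-0.2,"rx":0,"ry":0,"rz":0.46,"jaw":0.65},{"x":-0.18,"y":0.96,"z":-0.2,"rx":0,"ry":0,"rz":0.69,"jaw":0.65},{"x":-0.18,"y":0.96,"z":-0.2,"rx":0,"ry":0,"rz":0.94,"jaw":0.65},{"x":-0.18,"y":0.96,"z":-0.2,"rx":0,"ry":0,"rz":0.94,"jaw":0.65}]'; python3 mv.py 540.7 -46.9 225 88.7
```

```text
t: 44.0
eef_pos: [498.2, -186.8, 395.6]
tcp_rot: [-3.141, -0.002, 2.294]
ft_force: [-0.2, -0.0, 0.3]
opening: 0.648
t 44.0 gp [ 497.9 -186.7  224.6] yaw 131.4 op 0.648 F [-0.2 -0.   0.3] shift [ 0.512  0.83  -0.002] turn [-0.002 -0.002  0.95 ]
```

```bash
python3 -m pendant '[{"x":0.2,"y":0.3,"z":0,"rx":0,"ry":0,"rz":0.23,"jaw":0.65},{"x":0.4,"y":0.6,"z":0,"rx":0,"ry":0,"rz":0.46,"jaw":0.65},{"x":0.512,"y":0.83,"z":0,"rx":0,"ry":0,"rz":0.69,"jaw":0.65},{"x":0.512,"y":0.83,"z":0,"rx":0,"ry":0,"rz":0.95,"jaw":0.65},{"x":0.512,"y":0.83,"z":0,"rx":0,"ry":0,"rz":0.95,"jaw":0.65},{"x":0.512,"y":0.83,"z":0,"rx":0,"ry":0,"rz":0.95,"jaw":0.65},{"x":0.512,"y":0.83,"z":0,"rx":0,"ry":0,"rz":0.95,"jaw":0.65}]'; python3 mv.py 540.7 -46.9 107 88.7
```

```text
t: 44.88
eef_pos: [540.8, -48.1, 396.5]
tcp_rot: [-3.141, -0.0, 1.548]
ft_force: [-1.0, -0.3, -0.0]
opening: 0.649
t 44.9 gp [540.7 -48.1 225.5] yaw 88.7 op 0.649 F [-1.  -0.3 -0. ] shift [ 0.008 -0.     0.79 ] turn [-0. -0.  0.]
```

```bash
python3 -m pendant '[{"x":0.008,"y":0,"z":0.3,"rx":0,"ry":0,"rz":0,"jaw":0.65},{"x":0.008,"y":0,"z":0.55,"rx":0,"ry":0,"rz":0,"jaw":0.65},{"x":0.008,"y":0,"z":0.79,"rx":0,"ry":0,"rz":0,"jaw":0.65},{"x":0.008,"y":0,"z":0.79,"rx":0,"ry":0,"rz":0,"jaw":0.65},{"x":0.008,"y":0,"z":0.79,"rx":0,"ry":0,"rz":0,"jaw":0.65}]'; python3 mv.py 540.7 -46.9 106.5 88.7
python3 - <<'E'
from org import *
c=cam("scene"); crop(c,240,110,360,230,6,"pics/j2.png")
E
```

```text
t: 45.5
eef_pos: [541.2, -46.5, 279.2]
tcp_rot: [3.14, 0.0, 1.547]
ft_force: [0.3, 0.0, 0.1]
opening: 0.648
t 45.5 gp [541.4 -46.5 108.2] yaw 88.6 op 0.648 F [0.3 0.  0.1] shift [-0.003 -0.003  0.012] turn [ 0.002  0.    -0.002]
```

View pics/j2.png

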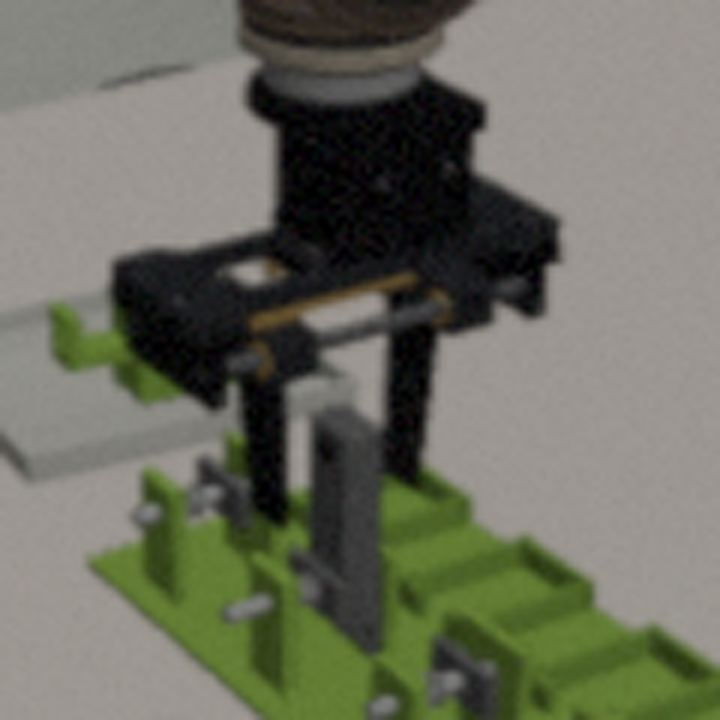

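```bash
python3 -m pendant '[{"x":-0.002,"y":-0.003,"z":0.01,"rx":0,"ry":0,"rz":0,"jaw":0},{"x":-0.002,"y":-0.003,"z":0.01,"rx":0,"ry":0,"rz":0,"jaw":0},{"x":-0.002,"y":-0.003,"z":0.01,"rx":0,"ry":0,"rz":0,"jaw":0},{"x":-0.002,"y":-0.003,"z":0.01,"rx":0,"ry":0,"rz":0,"jaw":0},{"x":-0.002,"y":-0.003,"z":0.01,"rx":0,"ry":0,"rz":0,"jaw":0},{"x":-0.002,"y":-0.003,"z":0.01,"rx":0,"ry":0,"rz":0,"jaw":0},{"x":-0.002,"y":-0.003,"z":0.01,"rx":0,"ry":0,"rz":0,"jaw":0}]'; python3 mv.py 540.7 -46.9 106.5 88.7
python3 -m pendant '[{"x":0,"y":0,"z":-0.1,"rx":0,"ry":0,"rz":0,"jaw":0},{"x":0,"y":0,"z":-0.25,"rx":0,"ry":0,"rz":0,"jaw":0},{"x":0,"y":0,"z":-0.5,"rx":0,"ry":0,"rz":0,"jaw":0},{"x":0,"y":0,"z":-0.7,"rx":0,"ry":0,"rz":0,"jaw":0},{"x":0,"y":0,"z":-0.7,"rx":0,"ry":0,"rz":0,"jaw":0}]'; python3 mv.py 688.3 125.5 211 75.3
```

```text
t: 46.42
eef_pos: [539.9, -46.4, 276.4]
tcp_rot: [-3.139, -0.0, 1.546]
ft_force: [-5.4, -0.0, 2.8]
opening: 0.208
t 46.4 gp [539.4 -46.4 105.4] yaw 88.6 op 0.208 F [-5.4 -0.   2.8] shift [-0.003  0.006 -0.007] turn [-0.003 -0.001 -0.002]
t: 47.05
eef_pos: [540.6, -46.5, 383.6]
tcp_rot: [3.137, 0.001, 1.546]
ft_force: [0.1, 0.0, -0.7]
opening: 0.207
t 47.0 gp [541.4 -46.6 212.6] yaw 88.6 op 0.207 F [ 0.1  0.  -0.7] shift [1.17  0.956 0.014] turn [0.006 0.    0.295]
```

```bash
python3 -m pendant '[{"x":0.3,"y":0.25,"z":0,"rx":0,"ry":0,"rz":0.15,"jaw":0},{"x":0.6,"y":0.5,"z":0,"rx":0,"ry":0,"rz":0.295,"jaw":0},{"x":0.9,"y":0.75,"z":0,"rx":0,"ry":0,"rz":0.295,"jaw":0},{"x":1,"y":0.956,"z":0,"rx":0,"ry":0,"rz":0.295,"jaw":0},{"x":1,"y":0.956,"z":0,"rx":0,"ry":0,"rz":0.295,"jaw":0}]'; python3 mv.py 688.3 125.5 165 75.3
```

```text
t: 47.68
eef_pos: [688.6, 101.2, 379.2]
tcp_rot: [-3.14, 0.0, 1.316]
ft_force: [-1.1, 0.6, -1.0]
opening: 0.214
t 47.7 gp [688.3 101.2 208.2] yaw 75.4 op 0.214 F [-1.1  0.6 -1. ] shift [ 0.156 -0.042  0.288] turn [-0.002  0.     0.002]
```

```bash
python3 -m pendant '[{"x":0.156,"y":-0.042,"z":0,"rx":0,"ry":0,"rz":0.002,"jaw":0},{"x":0.156,"y":-0.042,"z":0.1,"rx":0,"ry":0,"rz":0.002,"jaw":0},{"x":0.156,"y":-0.042,"z":0.2,"rx":0,"ry":0,"rz":0.002,"jaw":0},{"x":0.156,"y":-0.042,"z":0.28,"rx":0,"ry":0,"rz":0.002,"jaw":0},{"x":0.156,"y":-0.042,"z":0.28,"rx":0,"ry":0,"rz":0.002,"jaw":0},{"x":0.156,"y":-0.042,"z":0.28,"rx":0,"ry":0,"rz":0.002,"jaw":0}]'; python3 mv.py 688.3 125.5 100.8 75.3
python3 - <<'E'
from org import *
c=cam("scene"); crop(c,250,170,330,290,7,"pics/l.png")
E
```

```text
t: 48.42
eef_pos: [687.5, 123.9, 340.0]
tcp_rot: [3.141, -0.0, 1.312]
ft_force: [0.3, 0.6, -0.3]
opening: 0.206
t 48.4 gp [687.6 123.9 169. ] yaw 75.2 op 0.206 F [ 0.3  0.6 -0.3] shift [0.012 0.002 0.454] turn [ 0.001 -0.    -0.002]
```

View pics/l.png

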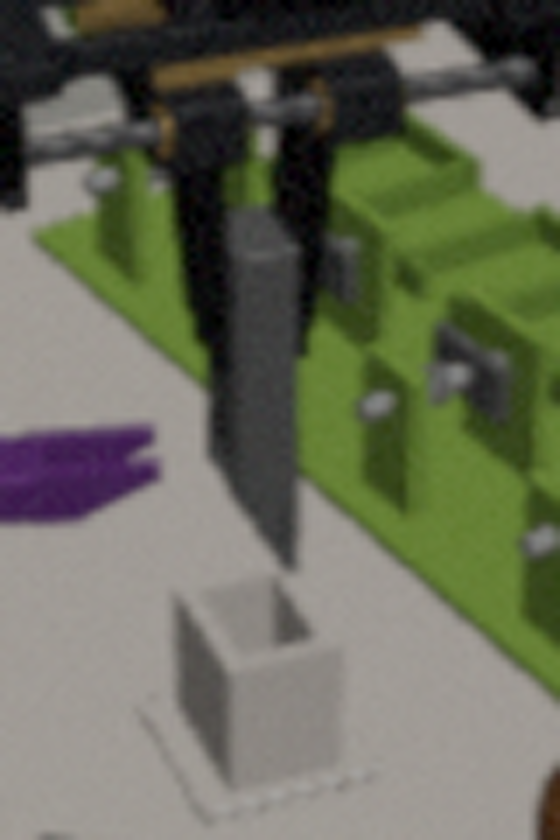

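```bash
python3 -m pendant '[{"x":0.012,"y":0.002,"z":0.05,"rx":0,"ry":0,"rz":0,"jaw":0},{"x":0.012,"y":0.002,"z":0.1,"rx":0,"ry":0,"rz":0,"jaw":0},{"x":0.012,"y":0.002,"z":0.14,"rx":0,"ry":0,"rz":0,"jaw":0},{"x":0.012,"y":0.002,"z":0.14,"rx":0,"ry":0,"rz":0,"jaw":0},{"x":0.012,"y":0.002,"z":0.14,"rx":0,"ry":0,"rz":0,"jaw":0}]'; python3 mv.py 688.3 125.5 100.8 75.3
python3 - <<'E'
from org import *
c=cam("scene"); crop(c,250,170,330,290,7,"pics/m.png")
E
```

```text
t: 49.1
eef_pos: [688.2, 125.8, 318.7]
tcp_rot: [3.141, -0.0, 1.313]
ft_force: [0.3, -0.6, 0.1]
opening: 0.21
t 49.1 gp [688.2 125.8 147.7] yaw 75.2 op 0.210 F [ 0.3 -0.6  0.1] shift [-0.002  0.001  0.313] turn [ 0.    -0.    -0.002]
```

View pics/m.png

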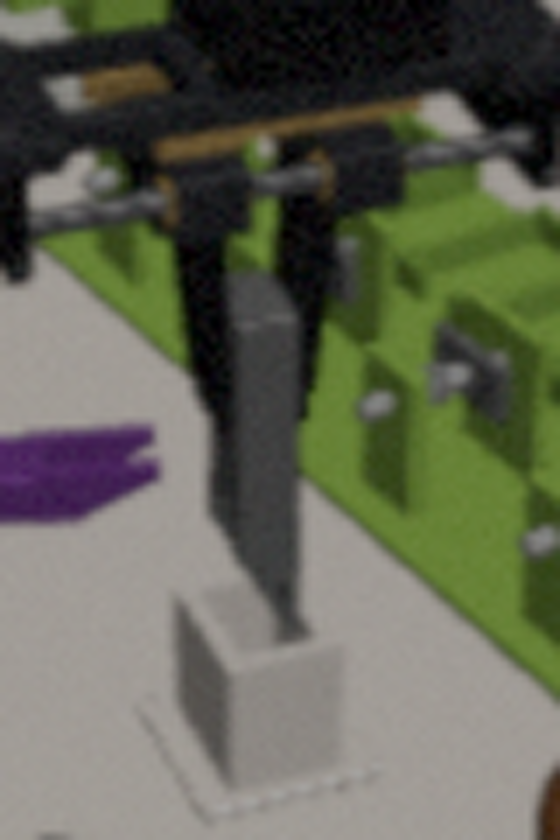

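The tips are just at the rim, inside the cup, with no force. Continuing.

```bash
python3 -m pendant '[{"x":0,"y":0,"z":0.05,"rx":0,"ry":0,"rz":0,"jaw":0},{"x":0,"y":0,"z":0.1,"rx":0,"ry":0,"rz":0,"jaw":0},{"x":0,"y":0,"z":0.1,"rx":0,"ry":0,"rz":0,"jaw":0}]'; python3 -m pendant '[{"x":0,"y":0,"z":0.05,"rx":0,"ry":0,"rz":0,"jaw":0},{"x":0,"y":0,"z":0.1,"rx":0,"ry":0,"rz":0,"jaw":0},{"x":0,"y":0,"z":0.1,"rx":0,"ry":0,"rz":0,"jaw":0}]';python3 -m pendant '[{"x":0,"y":0,"z":0.05,"rx":0,"ry":0,"rz":0,"jaw":0},{"x":0,"y":0,"z":0.085,"rx":0,"ry":0,"rz":0,"jaw":0},{"x":0,"y":0,"z":0.09,"rx":0,"ry":0,"rz":0,"jaw":0},{"x":0,"y":0,"z":0.09,"rx":0,"ry":0,"rz":0,"jaw":0}]'; python3 mv.py 688.3 125.5 100.8 75.3
```

```text
t: 49.52
eef_pos: [688.0, 125.8, 302.6]
tcp_rot: [-3.14, 0.0, 1.313]
ft_force: [-0.8, -0.5, -0.3]
opening: 0.21
t: 49.9
eef_pos: [688.0, 125.8, 287.8]
tcp_rot: [-3.14, 0.0, 1.313]
ft_force: [-0.8, 0.4, -0.4]
opening: 0.212
t: 50.4
eef_pos: [688.1, 125.8, 275.2]
tcp_rot: [3.142, -0.0, 1.313]
ft_force: [-0.1, -0.0, -0.5]
opening: 0.211
t 50.4 gp [688.1 125.9 104.2] yaw 75.2 op 0.211 F [-0.1 -0.  -0.5] shift [-0.002  0.002  0.022] turn [ 0.    -0.    -0.002]
```

```bash
python3 -m pendant '[{"x":0,"y":0,"z":0.015,"rx":0,"ry":0,"rz":0,"jaw":0},{"x":0,"y":0,"z":0.02,"rx":0,"ry":0,"rz":0,"jaw":0},{"x":0,"y":0,"z":0.02,"rx":0,"ry":0,"rz":0,"jaw":0}]'; python3 mv.py 688.3 125.5 100.8 75.3
```

```text
t: 50.78
eef_pos: [688.1, 125.8, 272.1]
tcp_rot: [-3.142, -0.0, 1.313]
ft_force: [-0.2, 0.2, -1.6]
opening: 0.205
t 50.8 gp [688.1 125.8 101.1] yaw 75.2 op 0.205 F [-0.2  0.2 -1.6] shift [-0.002  0.002  0.002] turn [-0.    -0.    -0.002]
```

```bash
python3 -m pendant '[{"x":0,"y":0,"z":0,"rx":0,"ry":0,"rz":0,"jaw":0.3},{"x":0,"y":0,"z":0,"rx":0,"ry":0,"rz":0,"jaw":0.45},{"x":0,"y":0,"z":0,"rx":0,"ry":0,"rz":0,"jaw":0.8},{"x":0,"y":0,"z":0,"rx":0,"ry":0,"rz":0,"jaw":0.8},{"x":0,"y":0,"z":0,"rx":0,"ry":0,"rz":0,"jaw":0.8},{"x":0,"y":0,"z":-0.1,"rx":0,"ry":0,"rz":0,"jaw":0.8},{"x":0,"y":0,"z":-0.4,"rx":0,"ry":0,"rz":0,"jaw":0.8},{"x":0,"y":0,"z":-0.8,"rx":0,"ry":0,"rz":0,"jaw":0.8},{"x":0,"y":0,"z":-1,"rx":0,"ry":0,"rz":0,"jaw":0.8},{"x":0,"y":0,"z":-1,"rx":0,"ry":0,"rz":0,"jaw":0.8}]'
python3 -m pendant '[{"x":0,"y":-0.3,"z":0,"rx":0,"ry":0,"rz":0,"jaw":0.8},{"x":0,"y":-0.65,"z":0,"rx":0,"ry":0,"rz":0,"jaw":0.8},{"x":0,"y":-1,"z":0,"rx":0,"ry":0,"rz":0,"jaw":0.8},{"x":0,"y":-1,"z":0,"rx":0,"ry":0,"rz":0,"jaw":0.8}]'
python3 - <<'E'
from org import *
c=cam("scene"); cv2.imwrite("pics/fin_s.png",cv2.resize(c["img"][:,:,::-1],(800,600),interpolation=cv2.INTER_CUBIC)); crop(c,250,190,330,290,7,"pics/fin_h.png")
c=cam("top"); cv2.imwrite("pics/fin_t.png",cv2.resize(c["img"][:,:,::-1],(800,600),interpolation=cv2.INTER_CUBIC))
E
```

```text
t: 52.02
eef_pos: [687.8, 125.8, 426.1]
tcp_rot: [3.136, -0.002, 1.313]
ft_force: [-0.7, 0.4, -0.6]
opening: 0.801
t: 52.52
eef_pos: [540.3, 164.8, 422.1]
tcp_rot: [-3.14, 0.001, 1.315]
ft_force: [0.8, -0.2, -0.2]
opening: 0.8
```

View pics/fin_s.png

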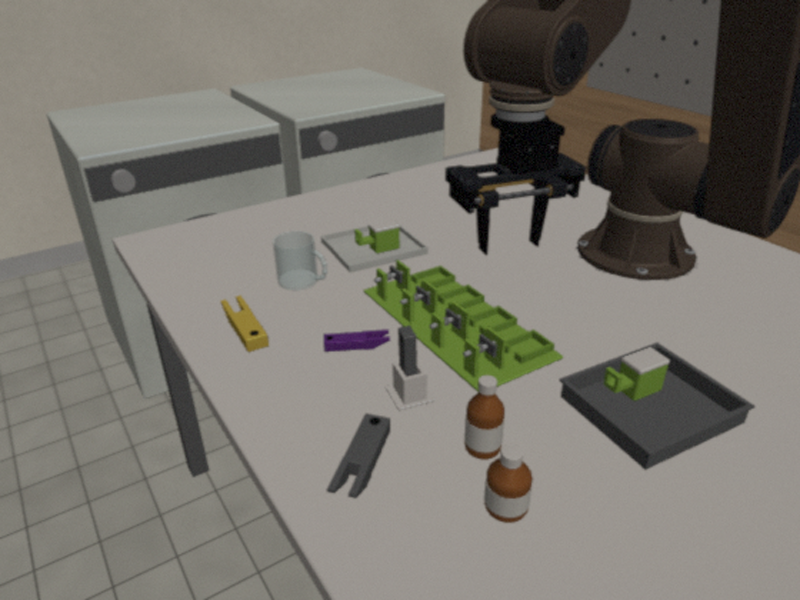

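View pics/fin_h.png

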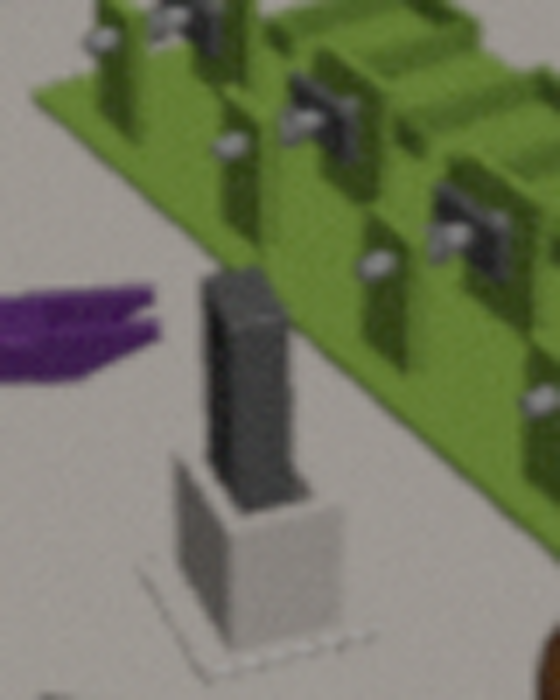

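View pics/fin_t.png

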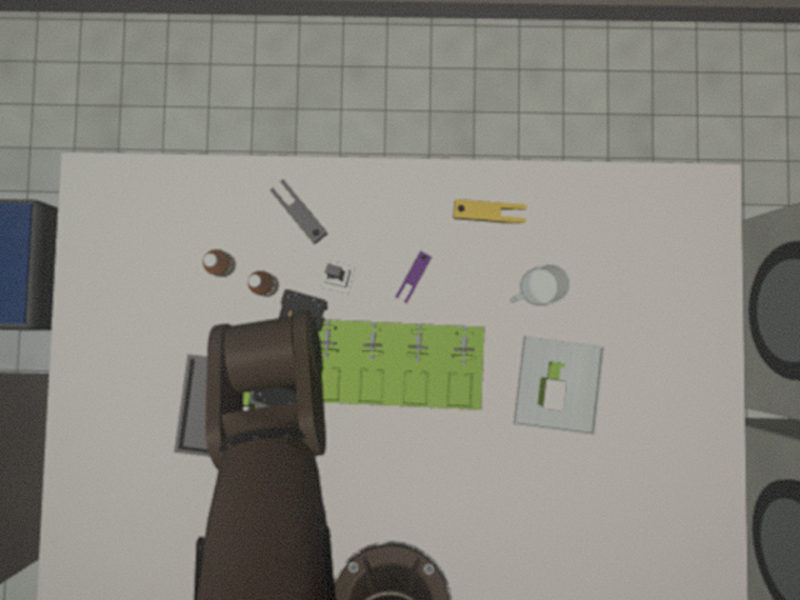

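The final views show:
- **Boxes:** both stand upright inside the tray and the tub, and all bays are empty.
- **Fork:** it stands in its holder, with the same slight lean as at the start.
- **Bottles and cup:** they haven't moved.
- **Gripper:** it is clear of everything.

Handing in.

```bash
python3 -c "
from cell import env
print(env.job_done())"
```

```text
the job is handed in; nothing more can be done
None
```

The job is done and handed in; the last pictures, at about 52 s, show everything in place. No verdict was reported.

- **Unlinking:** There were two boxes, in bays 4 and 2. I pushed the grey forked tool down over each bar until it was seated (about 11 N and 17 N) and lifted each box with the bar wedged back.
- **Sorting:** The bay 4 box weighed about 0.5 N (empty) and stands upright in the tub. The bay 2 box weighed about 1.7–1.9 N (full) and stands upright in the tray. The full box read a little under the nominal 2.4 N, but repeat samples kept it above the 1.4 N limit.
- **Finish:** The fork is back in its holder with the same slight lean as at the start. In the last pictures all bays are empty, the two bottles and the measuring cup have not moved, and the gripper is clear of everything.

Three things did not go as expected:
- **Organizer model:** Its plate was not centred on its origin, and the two cameras disagreed by a few mm. I set the final alignment by comparing fork and bay in the pictures and by feel.
- **Sideways push:** I left a 5 mm sideways shift in one move on the first box, which pressed it about 8 N against its cradle. I undid it before lifting, and nothing seemed affected.
- **Hard set-down:** Lowering the full box, I pressed it into the tray with about 17 N, then backed off before letting go.

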